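Pack the office stamps into their foam case

ROBOT

A 6-joint arm with a two-finger parallel gripper is mounted at the origin on the work surface. World frame = base frame: x ahead of the robot, y to its left, z up, the work surface at z = 0. Lengths are in m, angles in rad, forces in N, time in s.
With the tool pointing down it reaches from about 0.3 to 0.775 m from the base axis. Payload 14.6 kg.
Tool frame: the origin (TCP) lies midway between the tips of the shut fingers; the grasp point (between the pads) lies 19 mm behind it (ctrl.pinch_z is the distance from the TCP to the grasp point, in m); z points along the fingers, y is the line along which they close (so a half turn about z gives the same grasp; the last joint's range is limited). The gripper opens to 94 mm and grips with 3 to 60 N. Pads are 16 mm wide; open, the fingers measure 119 mm over their backs; the gripper's body (75 mm by 177 mm) begins 78 mm behind the grasp point.
Start: joints at [-1.313, 0.3, 1.521, -0, 1.321, -0.067], TCP at [0.176, -0.521, 0.205] pointing down, gripper open.
Joint ranges: [-3.03, 3.03], [-0.79, 2.21], [0.23, 2.52], [-1.04, 4.18], [0, 3.07], [-2.55, 2.55]. Speed limits (rad/s): [2.22, 2.22, 2.57, 3.14, 3.14, 3.14].

INTERFACE

Orientations are given as [roll, pitch, yaw] about the fixed x, y, z axes, in that order (R = Rz(yaw) Ry(pitch) Rx(roll)).
In Python, from station import ctrl gives the robot as it stands.
- The arm moves only by the tool jog_arm, never from a script. Its argument "motion" is a list of rows, each a list of 7 numbers: the shift along the tool's x, y, z in m, then the turn, a rotation vector about the tool's x, y, z in rad, then the opening, from -1 (shut) to 1 (fully open). In form: [[tx, ty, tz, rx, ry, rz, gripper], ...]. A call has 1 to 5 rows; each row shifts and turns the commanded pose from where the row before left it, along the tool's axes as they then stand; what a row does not reach is not made up. A row lasts 1/10 s, in which the tool goes at most 50 mm and 8.59 degrees, less where a joint would pass 70% of its speed; a pose out of reach is approached as far as the arm can. A call is refused whole if a number of a shift passes 0.05 or a number of a turn 0.15, either way. A call with a gripper value outside its range is refused whole. The fingers move at their own pace and stop on an object; "squeeze" is the grip in N (left out, the last holds). Time passes only in rows, so rows that do not move let the fingers close. It gives the time, the measured TCP pose, the force, the opening and the grip force at its end, in the units of the state.
- ctrl.get_obs(): the state, without advancing time (a new reading comes with each control period).
- ctrl.camera(name): name is "scene" or "top"; returns the picture (400x640x3 uint8, red, green, blue); there is no depth.
- ctrl.camera_model(name): a dict with "intrinsics" (3x3 intrinsics, pixels), "k1" (the pictures are not rectified: a ray, as slopes to the right and down, at radius r is drawn at 1 + k1 r^2 times it, then the intrinsics apply), "rvec" (rotation vector, rad) and "tvec" (3), from world to camera coordinates, as OpenCV has them. Camera axes: x right, y down, z forward; pixel columns grow to the right and rows downward; lengths in m; the calibration is good to about 2 mm. A picture is of the moment at which its call begins. camera_model takes no time and is no camera call.
- ctrl.hand_in(): hands the job in; it is judged then, once.
The state is a dict: "time_s": time; "qpos": joint angles; "joint_vel": joint speeds; "tau": joint torques, N m; "ee_pos": TCP position; "eef_rot": TCP orientation; "force": force on the tool from outside, world axes, zero at the start; "moment": the same for the moment, N m; "grip_width": finger opening in m; "grip_force": force on a finger pad.
Only numpy, scipy, OpenCV 4.12 (cv2) and the standard library are available. Lean on these libraries where they do the work, as an engineer would, in place of code of your own. Each camera call takes 0.05 s, during which the arm holds its last target. There are 200 camera calls.

TASK

Pack the stamp set for the day's outing: first, while the foam case is still empty, push the toggle clamp's handle all the way down over centre so that its pad holds the case to the board. Then lift every hanging stamp off its hook and press it, and the two self-inking stamps standing on the desk (dater and numberer), upright and fully home into the foam cutout of its own size, flush with the foam. Leave the clamp locked and the other things on the desk alone.

Things in the scene. Friction and masses are not known exactly. Their poses are not given: they have to be found in the camera images.
- stamp_long: Hand stamp hung on the rack (may be absent): wood block 64 mm (its x) by 24 (y), 28 high, rubber foot stepped in 3 mm; square stem 16 x 16 from 28 to 62 mm above the underside; on it an upright steel wire ring in its y-z plane, wire 4 mm, opening 20 wide, 62 to 86 mm up, 90 mm overall. 0.05 to 0.15 kg. Origin: centre of the underside, z up to the ring.
- slot_long (a point): Centre of the floor of the foam cutout for the 64 x 24 mm stamp; x along the 64 mm side, y along the 24 mm side, z up. 28 mm deep: a stamp fully home has its underside on this point, its block flush with the foam, its x along this x (either way round).
- stamp_square: Hand stamp hung on the rack (may be absent): wood block 34 mm (its x) by 34 (y), 28 high, rubber foot stepped in 3 mm; square stem 16 x 16 from 28 to 62 mm above the underside; on it an upright steel wire ring in its y-z plane, wire 4 mm, opening 20 wide, 62 to 86 mm up, 90 mm overall. 0.05 to 0.15 kg. Origin: centre of the underside, z up to the ring.
- slot_square (a point): Centre of the floor of the foam cutout for the 34 x 34 mm stamp; x along the 34 mm side, y along the 34 mm side, z up. 28 mm deep: a stamp fully home has its underside on this point, its block flush with the foam, its x along this x (either way round).
- stamp_small: Hand stamp hung on the rack (may be absent): wood block 24 mm (its x) by 24 (y), 28 high, rubber foot stepped in 3 mm; square stem 16 x 16 from 28 to 62 mm above the underside; on it an upright steel wire ring in its y-z plane, wire 4 mm, opening 20 wide, 62 to 86 mm up, 90 mm overall. 0.05 to 0.15 kg. Origin: centre of the underside, z up to the ring.
- slot_small (a point): Centre of the floor of the foam cutout for the 24 x 24 mm stamp; x along the 24 mm side, y along the 24 mm side, z up. 28 mm deep: a stamp fully home has its underside on this point, its block flush with the foam, its x along this x (either way round).
- stamp_broad: Hand stamp hung on the rack (may be absent): wood block 50 mm (its x) by 36 (y), 28 high, rubber foot stepped in 3 mm; square stem 16 x 16 from 28 to 62 mm above the underside; on it an upright steel wire ring in its y-z plane, wire 4 mm, opening 20 wide, 62 to 86 mm up, 90 mm overall. 0.05 to 0.15 kg. Origin: centre of the underside, z up to the ring.
- slot_broad (a point): Centre of the floor of the foam cutout for the 50 x 36 mm stamp; x along the 50 mm side, y along the 36 mm side, z up. 28 mm deep: a stamp fully home has its underside on this point, its block flush with the foam, its x along this x (either way round).
- dater: Self-inking dater standing on the desk in front of the rack: black foot 56 mm (its x) by 36 (y), 28 high, stepped in 2 mm at the bottom, weighted, on it a grey grip body 44 (x) by 28 (y) from 28 to 62 mm high. 0.08 to 0.19 kg. Origin: centre of the underside, z up.
- slot_dater (a point): Centre of the floor of the dater's foam cutout (28 mm deep), x along its 56 mm side, z up; fully home its underside is on this point, its foot flush with the foam, its x along this x (either way round).
- numberer: Self-inking numberer standing on the desk in front of the rack: black foot 42 mm (its x) by 34 (y), 28 high, stepped in 2 mm at the bottom, weighted, on it a grey grip body 32 (x) by 24 (y) from 28 to 62 mm high. 0.08 to 0.19 kg. Origin: centre of the underside, z up.
- slot_numberer (a point): Centre of the floor of the numberer's foam cutout (28 mm deep), x along its 42 mm side, z up; fully home its underside is on this point, its foot flush with the foam, its x along this x (either way round).
- case: Grey tray with foam, 178 (x) by 215 (y) mm, foam top 36 mm above its underside (the origin: centre of the underside). Lies on a 10 mm board between low stops, 3 mm play; 30 mm high ledge on its -y side, under the clamp. Cutouts: 2.5 mm clearance at the x ends; bevelled foam lips on the y sides squeeze 1.5 mm a side from about 6 mm below the top: pushing home takes 5 to 10 N.
- rack: Wooden rack: beam 170 mm up at its x = +85 mm; four hooks point to its -x, at y = -105, -35, 35, 105 mm, wire 5 mm. Rings hang at the hooks' lowest point (x = 0, wire centre 170 mm up); the end rises 9 mm over 12 mm towards -x. A ring comes off lifted 13 mm (10 to 17), then moved over 20 mm to -x. Origin: on the desk below the hook points. Stamps hang about parallel to it.
- clamp_handle (a joint): Toggle clamp handle angle, rad. 0: up, 77 degrees above level, leaning away from the case; 1.35: level, at its stop, locked. It turns about the board's x axis, moving out (board -y) and down, passes over centre at 1.20 and stays locked after that. Needs 1 to 5 N at the end of the handle; stays where it is left.
- clamp_hinge (a point): Axis of the clamp handle, 54.5 mm above the desk. Axes of the board: x along the hinge axis, z up; the locked handle lies along -y, the case is on the +y side.
- handle_end (a point): Outer end of the clamp handle, on its centre line, 105 mm from the hinge. The outer 70 mm of the handle is a round black grip 16 mm thick.
- clamp_pad: Sprung rubber pad of the clamp, 18 mm across, on the clamp arm; when locked it presses on the case's ledge with about 7 N. With the clamp open the arm stands up to about 105 mm above the desk, about 50 mm from the hinge on the case side. Origin: centre of the pad's lower face.
- mug: White mug, 80 mm wide, 90 mm high, a bystander to be left alone. Origin: centre of the underside.
- jar: Glass jar with red lid, 72 mm wide, 90 mm high, a bystander to be left alone. Origin: centre of the underside.
- tape_roll: Roll of clear tape lying flat, 64 mm wide, 20 mm high, a bystander to be left alone. Origin: centre of the underside.
- stapler: Stapler, 130 x 34 x 42 mm, a bystander to be left alone. Origin: centre of the underside.
- clip_box: Paper-clip box, 54 x 54 x 36 mm, a bystander to be left alone. Origin: centre of the underside.
Not all that is in view belongs to the job. What is shaped like the numberer but green is not meant.

How it is judged:
On the way:
1. the clamp is locked with its pad on the case while nothing is in the case yet (value of joint clamp_handle above 1.28 rad and contact force between clamp_pad and case above 3 N and distance between stamp_long and slot_long above 0.06 m and distance between stamp_square and slot_square above 0.06 m and distance between stamp_small and slot_small above 0.06 m and distance between stamp_broad and slot_broad above 0.06 m and distance between dater and slot_dater above 0.06 m and distance between numberer and slot_numberer above 0.06 m), for 0.2 s.
At the end, for the whole second after the job is handed in: The clamp handle is past 1.28 rad and its pad presses on the case with over 3 N; every stamp present, the dater and the numberer stand in their own cutouts, within 4 mm sideways and 3 mm of the cutout floor, tilted under 0.08 rad, at rest (value of joint clamp_handle above 1.28 rad and contact force between clamp_pad and case above 3 N and horizontal distance between stamp_long and slot_long below 0.004 m and z of stamp_long in the frame of slot_long below 0.003 m and angle between each of stamp_long, stamp_square, stamp_small, stamp_broad, dater, numberer's own z axis and vertical below 0.08 rad and linear speed of each of stamp_long, stamp_square, stamp_small, stamp_broad, dater, numberer below 0.02 m/s and horizontal distance between stamp_square and slot_square below 0.004 m and z of stamp_square in the frame of slot_square below 0.003 m and horizontal distance between stamp_small and slot_small below 0.004 m and z of stamp_small in the frame of slot_small below 0.003 m and horizontal distance between stamp_broad and slot_broad below 0.004 m and z of stamp_broad in the frame of slot_broad below 0.003 m and horizontal distance between dater and slot_dater below 0.004 m and z of dater in the frame of slot_dater below 0.003 m and horizontal distance between numberer and slot_numberer below 0.004 m and z of numberer in the frame of slot_numberer below 0.003 m); the robot touches nothing.
It fails at once if the mug is pushed more than 3 cm (distance of mug from where it was at the start of the episode above 0.03 m).
It fails at once if the jar is pushed more than 3 cm (distance of jar from where it was at the start of the episode above 0.03 m).
It fails at once if the tape roll is pushed more than 3 cm (distance of tape_roll from where it was at the start of the episode above 0.03 m).
It fails at once if the stapler is pushed more than 3 cm (distance of stapler from where it was at the start of the episode above 0.03 m).
It fails at once if the clip box is pushed more than 3 cm (distance of clip_box from where it was at the start of the episode above 0.03 m).
Of stamp_long, stamp_square, stamp_small, stamp_broad only 2 to 4 are there at a start; the rules pass over those that are not, and their reading is None.
At some moment in a run one of dater, numberer may be knocked a few centimetres aside while the robot is not near it.
It also fails if it takes over 210 s, if anything falls off the work surface, if the arm or the gripper's body presses on something with over 40 N, if the wrist force passes 120 N, or if a joint passes its speed limit or range.

## Working session

There is one attempt and no reset: what is moved stays moved. The work goes in short steps, Python scripts to look and compute and a tool call to move; the robot and the scene stay as the last step left them, time stands still between calls to the robot, and variables do not carry over. Pictures are saved under pics/ and viewed, at most 14 in all, crops included, and the job is handed in when it is done.

Besides the shell and the picture viewer there is one more tool, called as name(argument=value, ...), one argument or row to a line, values as JSON. jog_arm: Moves the arm, as the interface text tells. Its arguments: {"type":"object","properties":{"motion":{"type":"array"},"squeeze":{"type":"number"}},"required":["motion"]}

```bash
mkdir -p pics; ls; cat > h.py <<'E'
from station import ctrl
import numpy as np, cv2
def cam(n):
    m=ctrl.camera_model(n); K=np.array(m["intrinsics"],float); R=cv2.Rodrigues(np.array(m["rvec"],float))[0]; t=np.array(m["tvec"],float).ravel()
    return K,float(m["k1"]),R,t
def ray(n,uv):
    K,k,R,t=cam(n); d=np.array([(uv[0]-K[0,2])/K[0,0],(uv[1]-K[1,2])/K[1,1]]); p=d.copy()
    for _ in range(20): p=d/(1+k*(p@p))
    return -R.T@t, R.T@np.array([p[0],p[1],1.])
def onz(n,uv,z):
    o,d=ray(n,uv); return o+d*(z-o[2])/d[2]
def proj(n,P):
    K,k,R,t=cam(n); c=R@np.array(P,float)+t; p=c[:2]/c[2]; p=p*(1+k*(p@p)); return K[:2,:2]@p+K[:2,2]
def snap(n,f=None):
    im=np.ascontiguousarray(ctrl.camera(n)[:,:,::-1])
    if f: cv2.imwrite(f"pics/{f}.png",im)
    return im
E
python3 - <<'E'
from h import *
for n in("scene","top"):
    snap(n,n+"0"); K,k,R,t=cam(n); print(n,K.tolist(),k,(-R.T@t).round(3),R.round(2).tolist())
print(ctrl.get_obs())
E
```

```text
pics
scene [[373.26098494747157, 0.0, 319.5790754006468], [0.0, 373.26098494747157, 198.11695267209421], [0.0, 0.0, 1.0]] 0.008886016801872348 [ 1.124 -0.107  0.866] [[0.21, 0.98, 0.0], [0.77, -0.16, -0.62], [-0.61, 0.13, -0.78]]
top [[407.8497291735484, 0.0, 320.6602428547245], [0.0, 407.8497291735484, 204.74882177891666], [0.0, 0.0, 1.0]] -0.08244044734306666 [0.409 0.008 1.196] [[0.03, -1.0, 0.01], [-0.99, -0.03, -0.14], [0.14, -0.01, -0.99]]
{'time_s': 0.1, 'qpos': array([-1.31260345e+00,  3.00424774e-01,  1.52151395e+00, -2.17610381e-05,
        1.32069029e+00, -6.66018443e-02]), 'joint_vel': array([-2.55306441e-04, -1.98483052e-03, -1.56902054e-03, -1.76678345e-04,
        7.68305491e-05, -8.81628357e-04]), 'tau': array([ 2.20751237e-03, -5.32642043e+01, -3.53285193e+01,  7.09188008e-02,
        2.34881375e-02, -5.63643903e-05]), 'ee_pos': array([ 0.17544432, -0.52102227,  0.20494014]), 'eef_rot': array([-3.14055719e+00, -4.79404772e-05,  3.24800092e-01]), 'force': array([ 0.5743932 , -0.06609283,  0.17456579]), 'moment': array([-0.02719206,  0.00769648,  0.01228385]), 'grip_force': 0.0, 'grip_width': 0.09407096750260346}
```

View pics/scene0.png

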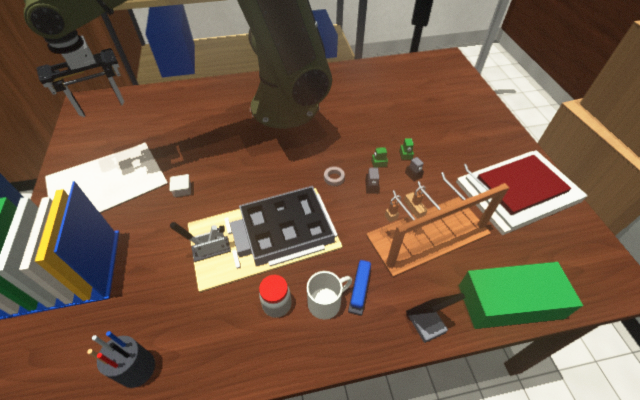

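View pics/top0.png

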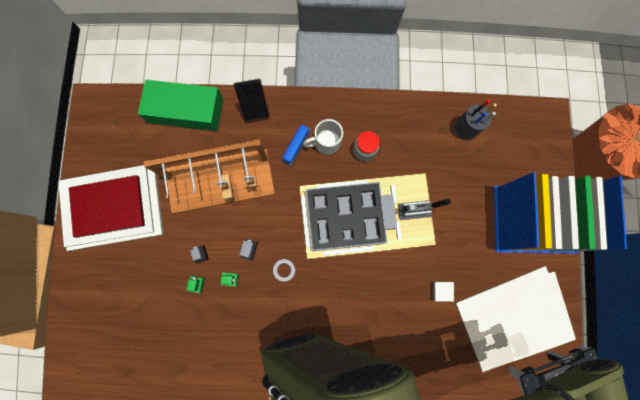

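```bash
python3 - <<'E'
from h import *
a=cv2.imread("pics/top0.png"); b=cv2.imread("pics/scene0.png")
cv2.imwrite("pics/c1.png",cv2.resize(a[130:295,140:290],None,fx=3.6,fy=3.6,interpolation=2))
cv2.imwrite("pics/c2.png",cv2.resize(a[165:265,290:460],None,fx=4.7,fy=4.7,interpolation=2))
cv2.imwrite("pics/c3.png",cv2.resize(b[135:275,355:515],None,fx=4.2,fy=4.2,interpolation=2))
E
```

```text
(no output)
```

View pics/c1.png

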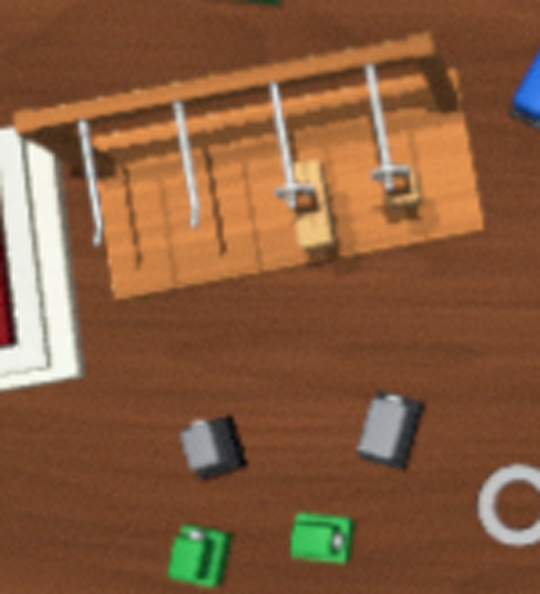

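View pics/c2.png

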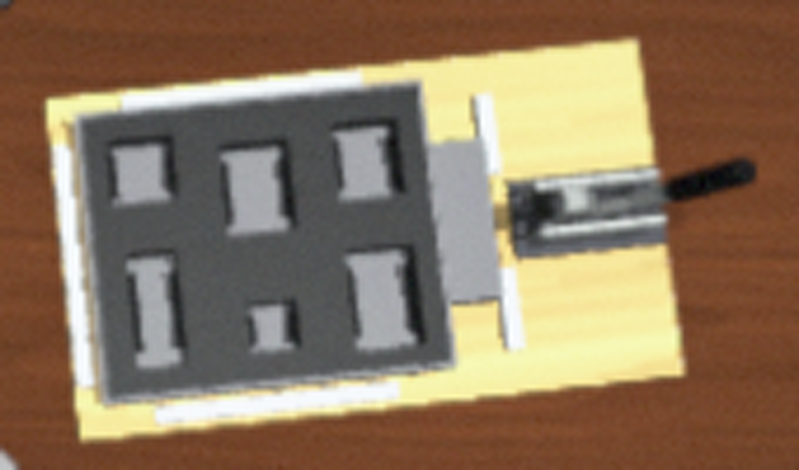

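View pics/c3.png

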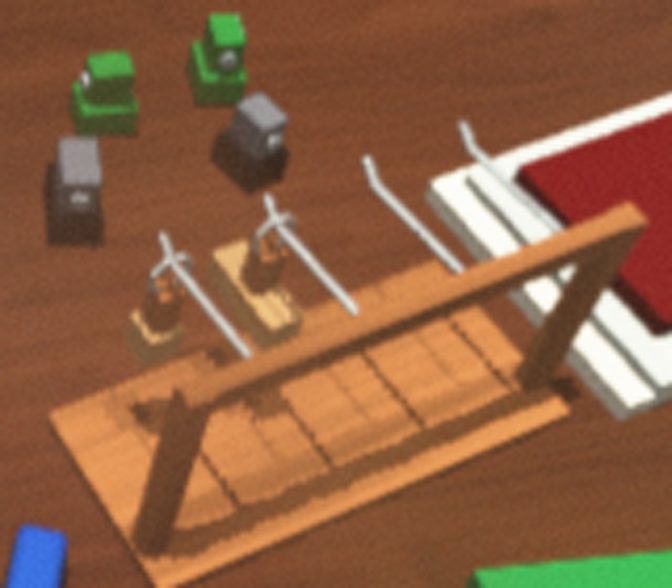

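```bash
python3 - <<'E'
from h import *
a=cv2.imread("pics/top0.png")
A=onz("top",(248.6,178.6),.1745);B=onz("top",(221.7,183.3),.1745);print("rings",A,B,np.linalg.norm(A-B),"rackyaw",np.degrees(np.arctan2(-(B-A)[0],(B-A)[1])))
# hook tips seen in crop at (97,243),(195,222)
for p in((97,243),(195,222)): print("tip",onz("top",(140+p[0]/3.6,130+p[1]/3.6),.179))
hsv=cv2.cvtColor(a,cv2.COLOR_BGR2HSV)
def comps(mask,box,mn):
    m=np.zeros_like(mask);x0,y0,x1,y1=box;m[y0:y1,x0:x1]=mask[y0:y1,x0:x1]
    n,l,s,c=cv2.connectedComponentsWithStats(m)
    return [(l==i,s[i],c[i]) for i in range(1,n) if s[i][4]>=mn]
ye=((hsv[...,0]>15)&(hsv[...,0]<35)&(hsv[...,1]>60)&(hsv[...,2]>140)).astype(np.uint8)
m=comps(ye,(290,160,460,270),20); pts=np.vstack([np.argwhere(k)[:,::-1] for k,_,_ in m]).astype(np.float32)
r=cv2.minAreaRect(pts); P=np.array([onz("top",p,.01)[:2] for p in cv2.boxPoints(r)]); print("board",P.round(4).tolist(),P.mean(0))
g=cv2.cvtColor(a,cv2.COLOR_BGR2GRAY)
print(g[188:250:2,305:400:3])
E
```

```text
rings [0.61481838 0.18233234 0.1745    ] [0.60080865 0.25061089 0.1745    ] 0.0697010240734998 rackyaw 11.595298822648537
tip [0.55973329 0.3877696  0.179     ]
tip [0.5765658  0.31868442 0.179     ]
board [[0.6328, 0.061], [0.6851, -0.324], [0.464, -0.3446], [0.4163, 0.0316]] [ 0.54957204 -0.14400462]
[[232 221 210 200 185 151 130 118 107  86  77  81  78  77  75  76  76  73
   76  74  79  73  78  74  75 191 236 235 232 246 237 234]
 [214 116  93  81  74  80  77  79  82  76  73  79  76  78  75  79  77  76
   75  72  63  55  47  55  73 175 234 234 231 245 240 234]
 [144  78  78  74  77  77  76  72  79  77  77  81  79  78  77  76  79  74
   76  75  97 124 136  47  75 167 233 233 234 234 244 234]
 [152  87  77  65  54  50  46  46  79  79  77  77  76  74  68  57  80  80
   80 155 167 167 119  37  76 161 232 201 210 201 245 231]
 [161  85  77  92 119 127 143  48  76  79  78  52  63  83 105  47  79  79
   77 126 169 168 104  36  78 119 172 167 166 179 248 232]
 [193  95  78 113 165 169 164  40  78  82  81 153 165 168 168  46  77  74
   81 100 169 172 111  27  75 104 170 166 165 168 248 235
[... 2627 characters left out ...]
9 117  77  85 176 230 230 231 234]
 [179 246 159  86  85 157 174 173  73  86  89  87  88 104 102  90  88  86
   86  87  88  98  89  88  84  82  85 171 235 238 239 238]
 [180 247 164  85  86 164 165 129  79  87  89  88  86  87  85  86  86  88
   85  81  88  89  93  99 113 101 149 177 240 240 240 239]
 [142 247 164  88  89  89  88  85  87  87  87  89  86  85  88  91  93  99
  104 134 151 157 146 155 131 193 226 233 237 237 236 237]
 [105 246 157  88  86  88  84  88  90  92  96 108 124 129 152 162 151 153
  159 214 217 198 220 243 235 236 238 236 235 235 235 233]
 [110 232 157  92  96 112 106 147 157 159 138 155 187 210 212 230 236 245
  244 247 248 248 248 246 237 235 235 233 232 229 229 226]]
```

```bash
cat >> h.py <<'E'
def warp(im,n,c,yaw,hx,hy,z,s=.0005):
    # metric patch: row0 = +x' end, col0 = +y' end ; x'=yaw axis
    K,k,R,t=cam(n); X=np.arange(hx,-hx,-s); Y=np.arange(hy,-hy,-s); xx,yy=np.meshgrid(X,Y,indexing="ij")
    cy,sy=np.cos(yaw),np.sin(yaw); W=np.stack([c[0]+cy*xx-sy*yy,c[1]+sy*xx+cy*yy,np.full_like(xx,z)],-1)
    P=W@R.T+t; p=P[...,:2]/P[...,2:]; p=p*(1+k*(p**2).sum(-1,keepdims=True))
    u=(p[...,0]*K[0,0]+K[0,2]).astype(np.float32); v=(p[...,1]*K[1,1]+K[1,2]).astype(np.float32)
    return cv2.remap(im,u,v,cv2.INTER_LINEAR)
E
python3 - <<'E'
from h import *
ims=cv2.imread("pics/top0.png"); g=cv2.cvtColor(ims,cv2.COLOR_BGR2GRAY)
c=onz("top",(347,216),.046)[:2]; print("c",c)
hsv=cv2.cvtColor(ims,cv2.COLOR_BGR2HSV)
w=warp(g,"top",c,0,.15,.15,.046); ws=warp(hsv,"top",c,0,.15,.15,.046)[...,1]
m=((w<115)&(ws<60)).astype(np.uint8); m=cv2.morphologyEx(m,cv2.MORPH_OPEN,np.ones((25,25)))
cs=max(cv2.findContours(m,0,1)[0],key=cv2.contourArea); r=cv2.minAreaRect(cs); print("foam rect(px .5mm)",r)
ang=r[2]; ang=ang-90 if ang>45 else ang
yaw=np.radians(-ang)  # image rows=-x cols=-y : rotation cw in image
cx=c[0]+.15-r[0][1]*.0005; cyy=c[1]+.15-r[0][0]*.0005; print("case centre",cx,cyy,"yaw deg",np.degrees(yaw))
out={}
for z in(.018,.043,.046):
    w=warp(g,"top",(cx,cyy),yaw,.1,.1,z); m=(w>125).astype(np.uint8)
    n,l,s,ce=cv2.connectedComponentsWithStats(m)
    for i in range(1,n):
        if 600<s[i][4]<12000 and s[i][2]<160 and s[i][0]>0 and s[i][0]+s[i][2]<399:
            q=l==i; rows=np.where(q.any(1))[0]; mid=q[int(ce[i][1])-12:int(ce[i][1])+12]; mc=q[:,int(ce[i][0])-8:int(ce[i][0])+8]
            L=mid.argmax(1).mean(); Rr=mid.shape[1]-mid[:,::-1].argmax(1).mean(); T=mc.argmax(0).mean(); Bm=mc.shape[0]-mc[::-1].argmax(0).mean()
            print(z,"x far %.1f near %.1f  y left %.1f right %.1f"%(100-T/2,100-Bm/2,100-L/2,100-Rr/2),"size %.1f %.1f"%((Bm-T)/2,(Rr-L)/2))
E
```

```text
c [ 0.54026057 -0.08040752]
foam rect(px .5mm) ((293.5322265625, 296.99578857421875), (339.68145751953125, 415.27996826171875), 82.52843475341797)
case centre 0.5417626745873384 -0.07717363141019304 yaw deg 7.471565246582032
0.018 x far 67.5 near 33.5  y left 83.6 right 56.8 size 34.0 26.9
0.018 x far 64.1 near 21.6  y left -56.6 right -81.8 size 42.5 25.1
0.018 x far 58.5 near 7.5  y left 14.7 right -14.5 size 51.0 29.3
0.018 x far -2.0 near -69.3  y left 78.3 right 60.6 size 67.3 17.7
0.018 x far -13.7 near -72.5  y left -55.4 right -83.4 size 58.8 28.0
0.018 x far -39.2 near -66.7  y left 8.5 right -7.9 size 27.4 16.4
0.043 x far 63.5 near 30.4  y left 84.1 right 57.7 size 33.1 26.4
0.043 x far 60.2 near 18.6  y left -53.4 right -77.9 size 41.6 24.6
0.043 x far 54.6 near 4.6  y left 16.5 right -12.1 size 50.0 28.6
0.043 x far -4.5 near -70.5  y left 78.8 right 61.5 size 66.0 17.3
0.043 x far -15.8 near -73.5  y left -52.1 right -79.5 size 57.7 27.4
0.043 x far -41.0 near -67.8  y left 10.5 right -5.5 size 26.8 16.1
0.046 x far 63.0 near 30.0  y left 84.1 right 57.8 size 33.0 26.3
0.046 x far 59.7 near 18.4  y left -52.9 right -77.5 size 41.3 24.5
0.046 x far 54.2 near 4.4  y left 16.8 right -11.8 size 49.7 28.6
0.046 x far -4.9 near -70.5  y left 78.8 right 61.6 size 65.6 17.3
0.046 x far -16.2 near -73.7  y left -51.7 right -79.1 size 57.5 27.4
0.046 x far -41.2 near -67.9  y left 10.7 right -5.3 size 26.7 16.0
```

```bash
cat >> h.py <<'E'
def tri(u1,u2,n1="top",n2="scene"):
    o1,d1=ray(n1,u1);o2,d2=ray(n2,u2);d1/=np.linalg.norm(d1);d2/=np.linalg.norm(d2)
    s=np.linalg.lstsq(np.stack([d1,-d2],1),o2-o1,rcond=None)[0];p=o1+s[0]*d1;q=o2+s[1]*d2
    return (p+q)/2,np.linalg.norm(p-q)
C0=np.array([.5418,-.0772]);CY=np.radians(7.47)
def slot(x,y,c=C0,yw=CY): return c+np.array([np.cos(yw)*x-np.sin(yw)*y,np.sin(yw)*x+np.cos(yw)*y])
E
python3 - <<'E'
from h import *
T=cv2.imread("pics/top0.png");S=cv2.imread("pics/scene0.png")
def dark(im,box,th):
    x0,y0,x1,y1=box; m=(im[y0:y1,x0:x1].max(2)<th).astype(np.uint8); n,l,s,c=cv2.connectedComponentsWithStats(m); i=1+s[1:,4].argmax()
    p=np.argwhere(l==i)[:,::-1]+[x0,y0]; r=cv2.minAreaRect(p.astype(np.float32)); b=cv2.boxPoints(r)
    e=sorted([(b[i]+b[(i+1)%4])/2 for i in range(4)],key=lambda q:np.linalg.norm(q-r[0]))[2:]
    return r,e
rt,et=dark(T,(430,190,462,215),45); rs,es=dark(S,(160,210,195,245),45)
print(rt,et); print(rs,es)
et=sorted(et,key=lambda q:-q[0]);es=sorted(es,key=lambda q:q[0])
for a,b in zip(et,es): print("handle pt",tri(a,b))
# self-inkers
cv2.imwrite("pics/d1.png",np.hstack([cv2.resize(T[232:270,182:262],None,fx=9,fy=9,interpolation=2)]))
h=cv2.cvtColor(T,cv2.COLOR_BGR2HSV)
for box in((185,240,212,268),(234,234,262,264)):
    x0,y0,x1,y1=box; sub=h[y0:y1,x0:x1]
    grey=((sub[...,1]<50)&(sub[...,2]>90)).astype(np.uint8); blk=((sub[...,2]<70)&(sub[...,1]<110)).astype(np.uint8)
    for nm,m,z in(("grey",grey,.062),("all",grey|blk,.028)):
        n,l,s,c=cv2.connectedComponentsWithStats(m);i=1+s[1:,4].argmax();p=(np.argwhere(l==i)[:,::-1]+[x0,y0]).astype(np.float32)
        r=cv2.minAreaRect(p);b=cv2.boxPoints(r);W=np.array([onz("top",q,z)[:2] for q in b]);print(nm,np.round(r,1) if 0 else r,W.mean(0).round(4),[round(float(np.linalg.norm(W[k]-W[k-1])),4) for k in(1,2)],"dir",[round(float(np.degrees(np.arctan2(*(W[k]-W[k-1])[::-1]))),1) for k in(1,2)])
E
```

```text
Traceback (most recent call last):
ValueError: attempt to get argmax of an empty sequence
```

```bash
cat > m.py <<'E'
from h import *
T=cv2.imread("pics/top0.png");S=cv2.imread("pics/scene0.png")
def dark(im,box,th):
    x0,y0,x1,y1=box; print("min",im[y0:y1,x0:x1].max(2).min()); m=(im[y0:y1,x0:x1].max(2)<th).astype(np.uint8); n,l,s,c=cv2.connectedComponentsWithStats(m); i=1+s[1:,4].argmax()
    p=np.argwhere(l==i)[:,::-1]+[x0,y0]; r=cv2.minAreaRect(p.astype(np.float32)); b=cv2.boxPoints(r)
    e=sorted([(b[i]+b[(i+1)%4])/2 for i in range(4)],key=lambda q:np.linalg.norm(q-r[0]))[2:]
    return r,e
rt,et=dark(T,(434,190,462,215),60); rs,es=dark(S,(160,210,195,245),60)
print(rt,et); print(rs,es)
et=sorted(et,key=lambda q:-q[0]);es=sorted(es,key=lambda q:q[0])
for a,b in zip(et,es): print("handle pt",tri(a,b))
cv2.imwrite("pics/d1.png",np.hstack([cv2.resize(T[232:270,182:262],None,fx=9,fy=9,interpolation=2)]))
h=cv2.cvtColor(T,cv2.COLOR_BGR2HSV)
for box in((185,240,212,268),(234,234,262,264)):
    x0,y0,x1,y1=box; sub=h[y0:y1,x0:x1]
    grey=((sub[...,1]<50)&(sub[...,2]>90)).astype(np.uint8); blk=((sub[...,2]<70)&(sub[...,1]<110)).astype(np.uint8)
    for nm,m,z in(("grey",grey,.062),("all",grey|blk,.028)):
        n,l,s,c=cv2.connectedComponentsWithStats(m);i=1+s[1:,4].argmax();p=(np.argwhere(l==i)[:,::-1]+[x0,y0]).astype(np.float32)
        r=cv2.minAreaRect(p);b=cv2.boxPoints(r);W=np.array([onz("top",q,z)[:2] for q in b]);print(nm,r,W.mean(0).round(4),[round(float(np.linalg.norm(W[k]-W[k-1])),4) for k in(1,2)],"dir",[round(float(np.degrees(np.arctan2(*(W[k]-W[k-1])[::-1]))),1) for k in(1,2)])
E
python3 m.py
```

```text
min 8
min 46
((441.6226501464844, 202.6792449951172), (4.944979190826416, 17.0327091217041), 74.05460357666016) [array([449.81134, 200.33961], dtype=float32), array([433.43396, 205.01888], dtype=float32)]
((180.89932250976562, 230.42953491210938), (22.44695472717285, 5.079237937927246), 34.99202346801758) [array([171.7047 , 223.99329], dtype=float32), array([190.09395, 236.86578], dtype=float32)]
handle pt (array([ 0.57609354, -0.34018562,  0.1543201 ]), np.float64(0.002220473810804452))
handle pt (array([ 0.57260178, -0.31661811,  0.08628553]), np.float64(0.0016559847181250992))
grey ((195.05001831054688, 253.15000915527344), (12.332881927490234, 8.854375839233398), 71.56504821777344) [0.4232 0.3405] [0.0246, 0.0345] dir [-69.8, -158.0]
all ((198.3529815673828, 253.9117889404297), (15.522278785705566, 14.794672966003418), 75.96376037597656) [0.4217 0.3408] [0.0425, 0.0445] dir [-74.3, -162.5]
grey ((246.14999389648438, 247.55001831054688), (10.119288444519043, 18.024980545043945), 18.43494987487793) [0.443  0.1988] [0.0496, 0.0283] dir [-15.8, -106.6]
all ((247.7075653076172, 248.77359008789062), (13.87341594696045, 19.505197525024414), 15.945395469665527) [0.4406 0.1999] [0.0553, 0.04] dir [-13.3, -104.2]
```

View pics/d1.png

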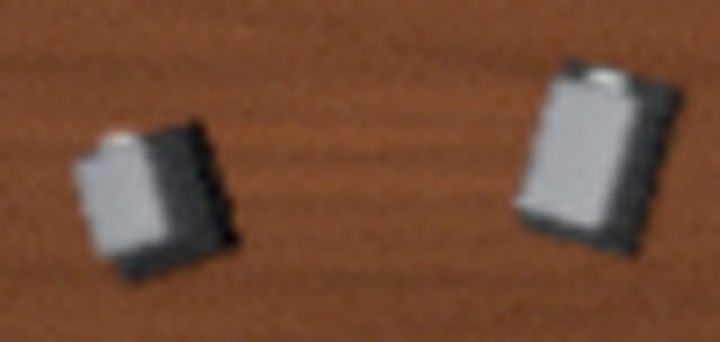

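```bash
cat >> h.py <<'E'
from scipy.spatial.transform import Rotation as Ro
def go(p,yaw):
    o=ctrl.get_obs(); R0=Ro.from_euler("xyz",o["eef_rot"]); R1=Ro.from_euler("xyz",[np.pi,0,yaw])
    d=np.array(p)-o["ee_pos"]
    print("now",o["ee_pos"].round(4),o["eef_rot"].round(3),"t",round(o["time_s"],2),"F",o["force"].round(1),"gw",round(o["grip_width"],4))
    print("target",np.round(p,4),"shift in present tool",R0.inv().apply(d).round(4),"in target tool",R1.inv().apply(d).round(4),"turn",(R0.inv()*R1).as_rotvec().round(3))
E
python3 - <<'E'
from h import *
for p in((108,285),(118,233)): print(onz("scene",p,0))
for p in((497,180),(497,250),(537,175),(530,232)): print(onz("top",p,0),onz("top",p,.2))
go((.5755,-.3357,.205),np.radians(97.47))
E
```

```text
[ 6.13882078e-01 -5.37785613e-01  1.11022302e-16]
[ 0.45779316 -0.53214903  0.        ]
[ 0.66804317 -0.54234886  0.        ] [ 0.62469908 -0.45035229  0.2       ]
[ 0.45493801 -0.53505624  0.        ] [ 0.44722117 -0.44427887  0.2       ]
[ 0.68816266 -0.67233235  0.        ] [ 0.64145497 -0.55860495  0.2       ]
[ 0.51097397 -0.6408498   0.        ] [ 0.49388895 -0.5323857   0.2       ]
now [ 0.1754 -0.521   0.2049] [-3.141 -0.     0.325] t 0.1 F [ 0.6 -0.1  0.2] gw 0.0941
target [ 0.5755 -0.3357  0.205 ] shift in present tool [ 0.4383 -0.048   0.    ] in target tool [ 1.317e-01  4.208e-01 -1.000e-04] turn [-1.000e-03 -1.000e-03 -1.376e+00]
```

jog_arm(
  motion=[
    [0, 0, 0, 0, 0, -0.15, 0],
    [0, 0, 0, 0, 0, -0.15, 0],
    [0, 0, 0, 0, 0, -0.15, 0],
    [0, 0, 0, 0, 0, -0.15, 0],
    [0, 0, 0, 0, 0, -0.15, 0],
  ],
  squeeze=15,
)

```text
time_s: 0.6
ee_pos: [0.1755, -0.5211, 0.2051]
eef_rot: [-3.141, -0.001, 1.081]
force: [-0.2, -0.1, 0.1]
grip_width: 0.0571
grip_force: 0.0
```

jog_arm(
  motion=[
    [0, 0, 0, 0, 0, -0.15, 0],
    [0, 0, 0, 0, 0, -0.15, 0],
    [0, 0, 0, 0, 0, -0.15, 0],
    [0, 0, 0, 0, 0, -0.15, 0],
    [0, 0, 0, 0, 0, -0.026, 0],
  ],
)

```text
time_s: 1.1
ee_pos: [0.1755, -0.5211, 0.2051]
eef_rot: [-3.142, -0.001, 1.704]
force: [0.7, -0.7, -0.3]
grip_width: 0.0472
grip_force: 0.0
```

jog_arm(
  motion=[
    [0.044, 0, 0, 0, 0, 0, 0],
    [0.044, 0, 0, 0, 0, 0, 0],
    [0.044, 0, 0, 0, 0, 0, 0],
    [0, 0.04, 0, 0, 0, 0, 0],
    [0, 0.04, 0, 0, 0, 0, 0],
  ],
)

```text
time_s: 1.6
ee_pos: [0.2381, -0.3791, 0.2062]
eef_rot: [3.141, 0.002, 1.695]
force: [-0.3, -1.1, 0.8]
grip_width: 0.0468
grip_force: 0.0
```

jog_arm(
  motion=[
    [0, 0.04, 0, 0, 0, 0, 0],
    [0, 0.04, 0, 0, 0, 0, 0],
    [0, 0.04, 0, 0, 0, 0, 0],
    [0, 0.04, 0, 0, 0, 0, 0],
    [0, 0.04, 0, 0, 0, 0, 0],
  ],
)

```text
time_s: 2.1
ee_pos: [0.4376, -0.3535, 0.2053]
eef_rot: [-3.141, -0.0, 1.697]
force: [-0.5, 0.3, -0.2]
grip_width: 0.047
grip_force: 0.0
```

```bash
python3 -c "
from h import *
go((.5755,-.3357,.205),np.radians(97.47)); print(ctrl.get_obs()['qpos'])"
```

```text
now [ 0.4376 -0.3535  0.2053] [-3.141 -0.     1.697] t 2.1 F [-0.5  0.3 -0.2] gw 0.047
target [ 0.5755 -0.3357  0.205 ] shift in present tool [0.0002 0.139  0.0002] in target tool [-0.0003  0.139   0.0003] turn [-0.    -0.    -0.004]
[-7.44484782e-01  3.28194729e-01  1.48439512e+00 -2.06380528e-05
  1.32928364e+00 -8.70809628e-01]
```

jog_arm(
  motion=[
    [0, 0.035, 0, 0, 0, 0, 0],
    [0, 0.035, 0, 0, 0, 0, 0],
    [0, 0.035, 0, 0, 0, 0, 0],
    [0, 0.034, 0, 0, 0, -0.004, 0],
    [0, 0, 0, 0, 0, 0, 0],
  ],
)

```text
time_s: 2.6
ee_pos: [0.5764, -0.3346, 0.2039]
eef_rot: [-3.141, -0.001, 1.704]
force: [-1.1, 0.4, -0.8]
grip_width: 0.0466
grip_force: 0.0
```

jog_arm(
  motion=[
    [0, 0, 0.03, 0, 0, 0, 0],
    [0, 0, 0.03, 0, 0, 0, 0],
    [0, 0, 0.024, 0, 0, 0, 0],
    [0, 0, 0, 0, 0, 0, -0.6],
    [0, 0, 0, 0, 0, 0, -0.8],
  ],
)

```text
time_s: 3.1
ee_pos: [0.5736, -0.3363, 0.1223]
eef_rot: [3.142, 0.0, 1.703]
force: [0.3, -0.3, 0.9]
grip_width: 0.0343
grip_force: 0.0
```

jog_arm(
  motion=[
    [0, 0, 0, 0, 0, 0, -1],
    [0, 0, 0, 0, 0, 0, -1],
    [0, 0, 0, 0, 0, 0, -1],
    [0, 0, 0, 0, 0, 0, -1],
  ],
)

```text
time_s: 3.5
ee_pos: [0.5745, -0.3364, 0.1228]
eef_rot: [3.14, 0.002, 1.705]
force: [1.2, -1.2, 6.1]
grip_width: 0.0157
grip_force: 15.0
```

```bash
python3 - <<'E'
from h import *
go((.5755,-.3357,.1214),np.radians(97.47))
T=snap("top","t1");S=snap("scene","s1")
cv2.imwrite("pics/e1.png",np.vstack([cv2.resize(T[150:260,370:520],(600,300),interpolation=2)[:, :],cv2.resize(S[150:300,130:430],(600,300),interpolation=2)]))
E
```

```text
now [ 0.5745 -0.3364  0.1228] [3.140e+00 2.000e-03 1.705e+00] t 3.5 F [ 1.2 -1.2  6.1] gw 0.0157
target [ 0.5755 -0.3357  0.1214] shift in present tool [0.0005 0.0011 0.0014] in target tool [0.0005 0.0011 0.0014] turn [0.002 0.002 0.004]
```

View pics/e1.png

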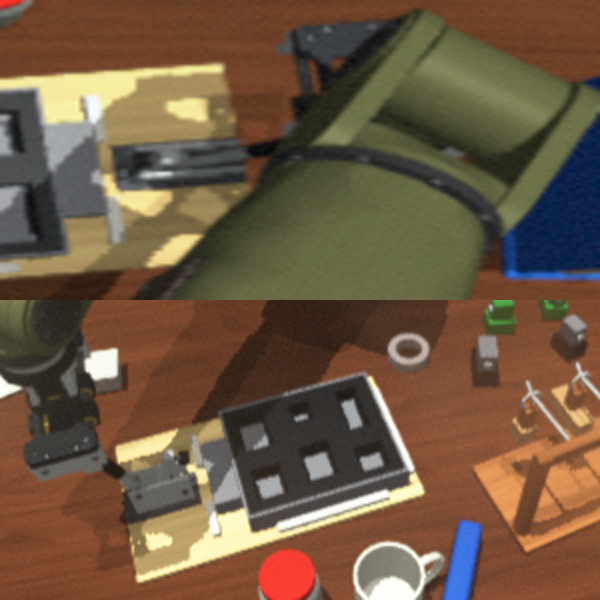

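jog_arm(
  motion=[
    [-0.0151, 0, 0.0049, 0, 0, 0, -1],
    [-0.0135, 0, 0.0072, 0, 0, 0, -1],
    [-0.0121, 0, 0.0094, 0, 0, 0, -1],
    [-0.0103, 0, 0.0114, 0, 0, 0, -1],
    [0, 0, 0, 0, 0, 0, -1],
  ],
  squeeze=20,
)

```text
time_s: 4.1
ee_pos: [0.5812, -0.3884, 0.0867]
eef_rot: [3.14, 0.001, 1.704]
force: [7.9, -2.7, 1.6]
grip_width: 0.015
grip_force: 20.0
```

jog_arm(
  motion=[
    [-0.0081, 0, 0.013, 0, 0, 0, -1],
    [-0.0058, 0, 0.0143, 0, 0, 0, -1],
    [-0.0029, 0, 0.0135, 0, 0, 0, -1],
    [-0.0009, 0, 0.0122, 0, 0, 0, -1],
    [0, 0, 0, 0, 0, 0, -1],
  ],
)

```text
time_s: 4.6
ee_pos: [0.5834, -0.4054, 0.0328]
eef_rot: [3.141, 0.001, 1.704]
force: [9.2, -5.9, -1.1]
grip_width: 0.0152
grip_force: 20.0
```

jog_arm(
  motion=[
    [0, 0, 0.002, 0, 0, 0, -1],
    [0, 0, 0, 0, 0, 0, -1],
    [0, 0, 0, 0, 0, 0, -1],
  ],
)

```text
time_s: 4.9
ee_pos: [0.5834, -0.4055, 0.0322]
eef_rot: [3.14, 0.002, 1.704]
force: [9.3, -5.6, -1.0]
grip_width: 0.0148
grip_force: 20.0
```

```bash
python3 - <<'E'
from h import *
go((.5755+.13*.0687,-.3357-.99*.0687,.0355),np.radians(97.47))
S=snap("scene","s2")
cv2.imwrite("pics/e2.png",cv2.resize(S[150:300,130:360],None,fx=3,fy=3,interpolation=2))
E
```

```text
now [ 0.5834 -0.4055  0.0322] [3.140e+00 2.000e-03 1.704e+00] t 4.9 F [ 9.3 -5.6 -1. ] gw 0.0148
target [ 0.5844 -0.4037  0.0355] shift in present tool [ 0.0016  0.0013 -0.0033] in target tool [ 0.0016  0.0012 -0.0033] turn [0.001 0.002 0.003]
```

View pics/e2.png

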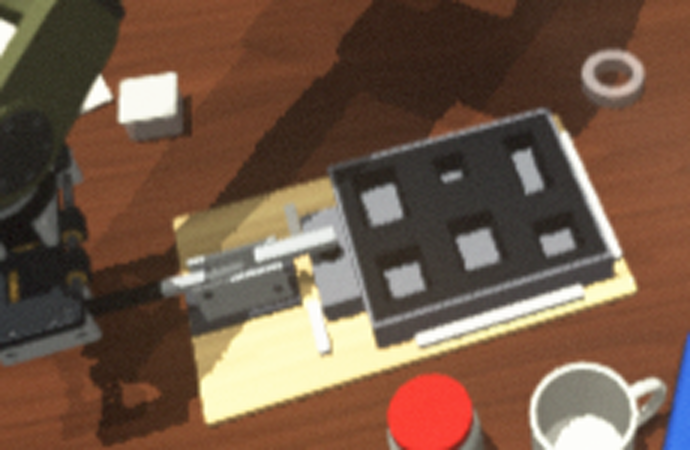

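jog_arm(
  motion=[
    [0, 0, 0, 0, 0, 0, -0.3],
    [0, 0, 0, 0, 0, 0, -0.3],
    [0, 0, -0.03, 0, 0, 0, -0.3],
    [0, 0, -0.03, 0, 0, 0, -0.3],
    [0, 0, -0.01, 0, 0, 0, -1],
  ],
)

```text
time_s: 5.45
ee_pos: [0.5835, -0.405, 0.106]
eef_rot: [3.14, 0.002, 1.705]
force: [0.2, -1.4, 0.7]
grip_width: 0.0275
grip_force: 0.0
```

jog_arm(
  motion=[
    [0, 0, 0, 0, 0, 0, -1],
    [0, 0, 0, 0, 0, 0, -1],
    [0, 0, 0.02, 0, 0, 0, -1],
    [0, 0, 0.016, 0, 0, 0, -1],
    [0, 0, 0, 0, 0, 0, -1],
  ],
)

```text
time_s: 5.95
ee_pos: [0.5822, -0.4036, 0.0641]
eef_rot: [-3.139, -0.003, 1.705]
force: [-0.9, -0.0, 0.9]
grip_width: 0.0005
grip_force: 0.0
```

jog_arm(
  motion=[
    [0, 0, 0.002, 0, 0, 0, -1],
    [0, 0, 0, 0, 0, 0, -1],
  ],
)

```text
time_s: 6.15
ee_pos: [0.5828, -0.404, 0.065]
eef_rot: [-3.141, -0.001, 1.705]
force: [-0.2, -1.0, -0.2]
grip_width: 0.0004
grip_force: 0.0
```

jog_arm(
  motion=[
    [0, 0, 0.003, 0, 0, 0, -1],
    [0, 0, 0, 0, 0, 0, -1],
  ],
)

```text
time_s: 6.35
ee_pos: [0.5832, -0.4042, 0.0628]
eef_rot: [3.141, 0.0, 1.705]
force: [-0.1, 0.4, 0.3]
grip_width: 0.0004
grip_force: 0.3
```

jog_arm(
  motion=[
    [0, 0, 0.002, 0, 0, 0, -1],
    [0, 0, 0, 0, 0, 0, -1],
  ],
)

```text
time_s: 6.55
ee_pos: [0.5834, -0.4043, 0.0623]
eef_rot: [3.141, 0.001, 1.705]
force: [-3.8, 2.9, 11.0]
grip_width: 0.0005
grip_force: 5.6
```

jog_arm(
  motion=[
    [0, 0, -0.04, 0, 0, 0, -1],
    [0, 0, -0.04, 0, 0, 0, -1],
    [0, 0, -0.04, 0, 0, 0, -1],
    [0, 0, -0.03, 0, 0, -0.15, 0],
    [0, 0, 0, 0, 0, -0.15, 0],
  ],
)

```text
time_s: 7.05
ee_pos: [0.584, -0.4048, 0.2161]
eef_rot: [3.138, 0.007, 2.011]
force: [-0.2, -0.6, -1.3]
grip_width: 0.0133
grip_force: 0.0
```

jog_arm(
  motion=[
    [0, 0, 0, 0, 0, -0.15, 0.2],
    [0, 0, 0, 0, 0, -0.15, 0.2],
    [0, 0, 0, 0, 0, -0.15, 0.2],
    [0, 0, 0, 0, 0, -0.15, 0.2],
    [0, 0, 0, 0, 0, -0.15, 0.2],
  ],
)

```text
time_s: 7.55
ee_pos: [0.583, -0.4041, 0.2104]
eef_rot: [3.141, -0.0, 2.761]
force: [-0.1, -0.2, 0.4]
grip_width: 0.053
grip_force: 0.0
```

```bash
cat >> h.py <<'E'
def inkers(T):
    h=cv2.cvtColor(T,cv2.COLOR_BGR2HSV); x0,y0,x1,y1=165,218,275,275
    sub=h[y0:y1,x0:x1]; grey=((sub[...,1]<50)&(sub[...,2]>80)).astype(np.uint8)
    n,l,s,c=cv2.connectedComponentsWithStats(grey)
    for i in range(1,n):
        if s[i][4]<40: continue
        p=(np.argwhere(l==i)[:,::-1]+[x0,y0]).astype(np.float32); r=cv2.minAreaRect(p); W=np.array([onz("top",q,.062)[:2] for q in cv2.boxPoints(r)])
        print("inker",np.round(r[0],1),"area",s[i][4],W.mean(0).round(4),[(round(float(np.linalg.norm(W[k]-W[k-1])),4),round(float(np.degrees(np.arctan2(*(W[k]-W[k-1])[::-1]))),1)) for k in(1,2)])
E
python3 - <<'E'
from h import *
T=snap("top","t3"); inkers(T)
go((.4404,.1996,.16),np.radians(165))
E
```

```text
inker [246.2 247.9] area 182 [0.442  0.1986] [(0.0496, -15.8), (0.0292, -106.6)]
inker [195.2 253.1] area 109 [0.4233 0.3401] [(0.0255, -69.8), (0.0345, -158.0)]
now [ 0.583  -0.4041  0.2104] [ 3.142 -0.     2.771] t 7.6 F [ 0.3  0.8 -1.1] gw 0.0553
target [0.4404 0.1996 0.16  ] shift in present tool [0.3516 0.511  0.0505] in target tool [0.2939 0.5462 0.0504] turn [ 0.    -0.    -0.109]
```

jog_arm(
  motion=[
    [0, 0, 0, 0, 0, -0.109, 0.2],
    [0.0226, 0.042, 0, 0, 0, 0, 0.2],
    [0.0226, 0.042, 0, 0, 0, 0, 0.2],
    [0.0226, 0.042, 0, 0, 0, 0, 0.2],
    [0.0226, 0.042, 0, 0, 0, 0, 0.2],
  ],
)

```text
time_s: 8.1
ee_pos: [0.5413, -0.216, 0.2105]
eef_rot: [3.142, -0.0, 2.86]
force: [1.2, -0.3, 0.4]
grip_width: 0.0562
grip_force: 0.0
```

jog_arm(
  motion=[
    [0.0226, 0.042, 0, 0, 0, 0, 0.2],
    [0.0226, 0.042, 0, 0, 0, 0, 0.2],
    [0.0226, 0.042, 0, 0, 0, 0, 0.2],
    [0.0226, 0.042, 0, 0, 0, 0, 0.2],
    [0.0226, 0.042, 0, 0, 0, 0, 0.2],
  ],
)

```text
time_s: 8.6
ee_pos: [0.4903, 0.0169, 0.2107]
eef_rot: [3.141, 0.0, 2.86]
force: [0.1, 0.2, 0.0]
grip_width: 0.0565
grip_force: 0.0
```

jog_arm(
  motion=[
    [0.0226, 0.042, 0, 0, 0, 0, 0.2],
    [0.0226, 0.042, 0, 0, 0, 0, 0.2],
    [0.0226, 0.042, 0, 0, 0, 0, 0.2],
    [0, 0, 0, 0, 0, 0, 0.2],
  ],
)

```text
time_s: 9.0
ee_pos: [0.4591, 0.1591, 0.2107]
eef_rot: [3.141, -0.0, 2.866]
force: [0.2, -0.6, -0.3]
grip_width: 0.0562
grip_force: 0.0
```

```bash
python3 - <<'E'
from h import *
go((.4404,.1996,.034),np.radians(165))
S=snap("scene","s4"); cv2.imwrite("pics/e4.png",cv2.resize(S[90:230,320:480],None,fx=4,fy=4,interpolation=2))
E
```

```text
now [0.4591 0.1591 0.2107] [ 3.141 -0.     2.866] t 9.0 F [ 0.2 -0.6 -0.3] gw 0.0562
target [0.4404 0.1996 0.034 ] shift in present tool [0.029  0.0338 0.1768] in target tool [0.0285 0.0343 0.1767] turn [ 0.001 -0.    -0.014]
```

View pics/e4.png

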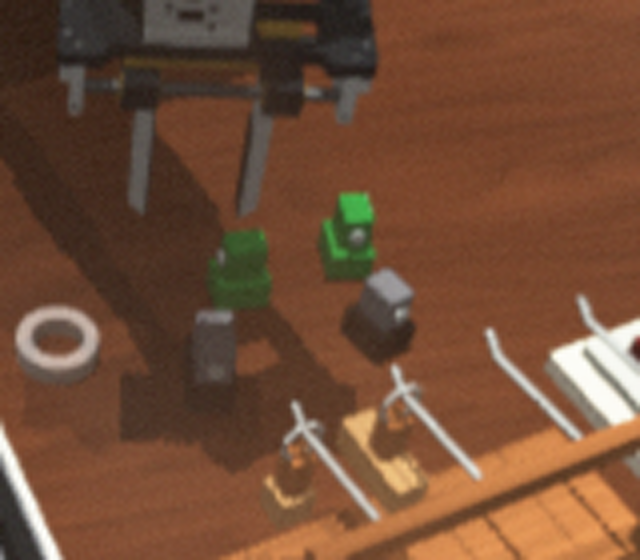

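jog_arm(
  motion=[
    [0.0145, 0.017, 0, 0, 0, -0.014, 0.2],
    [0.0145, 0.017, 0, 0, 0, 0, 0.2],
    [0, 0, 0.03, 0, 0, 0, 0.2],
    [0, 0, 0.03, 0, 0, 0, 0.2],
    [0, 0, 0.03, 0, 0, 0, 0.2],
  ],
)

```text
time_s: 9.55
ee_pos: [0.4419, 0.1945, 0.1197]
eef_rot: [3.141, 0.001, 2.874]
force: [-0.0, -1.1, 0.4]
grip_width: 0.0565
grip_force: 0.0
```

jog_arm(
  motion=[
    [0, 0, 0.02, 0, 0, 0, 0.2],
    [0, 0, 0, 0, 0, 0, 0.2],
    [0, 0, 0, 0, 0, 0, 0.2],
  ],
)

```text
time_s: 9.85
ee_pos: [0.4421, 0.1948, 0.1012]
eef_rot: [3.141, 0.0, 2.876]
force: [-0.2, 0.8, 0.9]
grip_width: 0.0562
grip_force: 0.0
```

```bash
python3 - <<'E'
from h import *
go((.4404,.1996,.032),np.radians(165))
E
```

```text
now [0.4421 0.1948 0.1012] [3.141 0.    2.876] t 9.85 F [-0.2  0.8  0.9] gw 0.0562
target [0.4404 0.1996 0.032 ] shift in present tool [0.0029 0.0041 0.0692] in target tool [0.0029 0.0042 0.0692] turn [ 0.     0.    -0.004]
```

jog_arm(
  motion=[
    [0.003, 0.004, 0, 0, 0, -0.004, 0.2],
    [0, 0, 0.025, 0, 0, 0, 0.2],
    [0, 0, 0.025, 0, 0, 0, 0.2],
    [0, 0, 0.019, 0, 0, 0, 0.2],
    [0, 0, 0, 0, 0, 0, 0.2],
  ],
)

```text
time_s: 10.35
ee_pos: [0.4391, 0.2, 0.0307]
eef_rot: [-3.14, -0.002, 2.882]
force: [0.1, 0.3, -0.3]
grip_width: 0.0563
grip_force: 0.0
```

jog_arm(
  motion=[
    [0, 0, 0, 0, 0, 0, -0.2],
    [0, 0, 0, 0, 0, 0, -0.5],
    [0, 0, 0, 0, 0, 0, -1],
    [0, 0, 0, 0, 0, 0, -1],
    [0, 0, 0, 0, 0, 0, -1],
  ],
  squeeze=30,
)

```text
time_s: 10.85
ee_pos: [0.4401, 0.2002, 0.0323]
eef_rot: [3.141, 0.001, 2.882]
force: [-0.6, -0.2, 7.2]
grip_width: 0.0277
grip_force: 29.9
```

jog_arm(
  motion=[
    [0, 0, -0.03, 0, 0, 0, -1],
    [0, 0, -0.04, 0, 0, 0, -1],
    [0, 0, -0.04, 0, 0, -0.1, -1],
    [0, 0, 0, 0, 0, -0.15, -1],
    [0, 0, 0, 0, 0, -0.14, -1],
  ],
)

```text
time_s: 11.35
ee_pos: [0.4401, 0.2002, 0.1428]
eef_rot: [3.141, 0.002, -3.005]
force: [0.2, 1.1, -2.4]
grip_width: 0.028
grip_force: 29.9
```

```bash
python3 - <<'E'
from h import *
p=slot(-43.7e-3,-69e-3); print(p)
go((*p,.142),np.radians(187.47))
E
```

```text
[ 0.50744137 -0.15129571]
now [0.4401 0.2002 0.1428] [ 3.141e+00  2.000e-03 -3.005e+00] t 11.35 F [ 0.2  1.1 -2.4] gw 0.028
target [ 0.5074 -0.1513  0.142 ] shift in present tool [-0.019  -0.3574  0.0007] in target tool [-0.0211 -0.3573  0.0008] turn [0.001 0.002 0.006]
```

jog_arm(
  motion=[
    [-0.0021, -0.035, 0, 0, 0, 0.006, -1],
    [-0.0021, -0.035, 0, 0, 0, 0, -1],
    [-0.0021, -0.035, 0, 0, 0, 0, -1],
    [-0.0021, -0.035, 0, 0, 0, 0, -1],
    [-0.0021, -0.035, 0, 0, 0, 0, -1],
  ],
)

```text
time_s: 11.85
ee_pos: [0.472, 0.0264, 0.1416]
eef_rot: [3.142, -0.0, -3.017]
force: [0.4, 0.7, -0.8]
grip_width: 0.028
grip_force: 29.9
```

jog_arm(
  motion=[
    [-0.0021, -0.035, 0, 0, 0, 0, -1],
    [-0.0021, -0.035, 0, 0, 0, 0, -1],
    [-0.0021, -0.035, 0, 0, 0, 0, -1],
    [-0.0021, -0.035, 0, 0, 0, 0, -1],
    [0, 0, 0, 0, 0, 0, -1],
  ],
)

```text
time_s: 12.35
ee_pos: [0.4979, -0.1132, 0.1414]
eef_rot: [-3.141, -0.0, -3.021]
force: [0.7, 0.8, -1.0]
grip_width: 0.0277
grip_force: 29.9
```

```bash
python3 - <<'E'
from h import *
p=slot(-43.7e-3,-69e-3); 
go((*p,.090),np.radians(187.47)); T=snap("top","t5"); inkers(T)
E
```

```text
now [ 0.4979 -0.1132  0.1414] [-3.141 -0.    -3.021] t 12.35 F [ 0.7  0.8 -1. ] gw 0.0277
target [ 0.5074 -0.1513  0.09  ] shift in present tool [-0.0049 -0.0389  0.0514] in target tool [-0.0045 -0.039   0.0514] turn [-0.    -0.    -0.009]
inker [195.1 253.2] area 108 [0.4232 0.3405] [(0.0246, -69.8), (0.0345, -158.0)]
```

jog_arm(
  motion=[
    [-0.0023, -0.02, 0, 0, 0, -0.009, -1],
    [-0.0023, -0.019, 0, 0, 0, 0, -1],
    [0, 0, 0.026, 0, 0, 0, -1],
    [0, 0, 0.025, 0, 0, 0, -1],
    [0, 0, 0, 0, 0, 0, -1],
  ],
)

```text
time_s: 12.9
ee_pos: [0.5057, -0.1468, 0.0878]
eef_rot: [3.139, -0.005, -3.008]
force: [0.3, 0.4, -1.5]
grip_width: 0.0278
grip_force: 29.9
```

```bash
python3 - <<'E'
from h import *
p=slot(-43.7e-3,-69e-3); 
go((*p,.090),np.radians(187.47)); S=snap("scene","s5")
q=proj("scene",(*p,.06)).astype(int); print(q)
x,y=q; cv2.imwrite("pics/e5.png",cv2.resize(S[y-45:y+45,x-60:x+60],None,fx=6.5,fy=6.5,interpolation=2))
E
```

```text
now [ 0.5057 -0.1468  0.0878] [ 3.139 -0.005 -3.008] t 12.9 F [ 0.3  0.4 -1.5] gw 0.0278
target [ 0.5074 -0.1513  0.09  ] shift in present tool [-0.0011 -0.0047 -0.0022] in target tool [-0.0012 -0.0047 -0.0022] turn [ 0.003 -0.005  0.003]
[255 211]
```

View pics/e5.png

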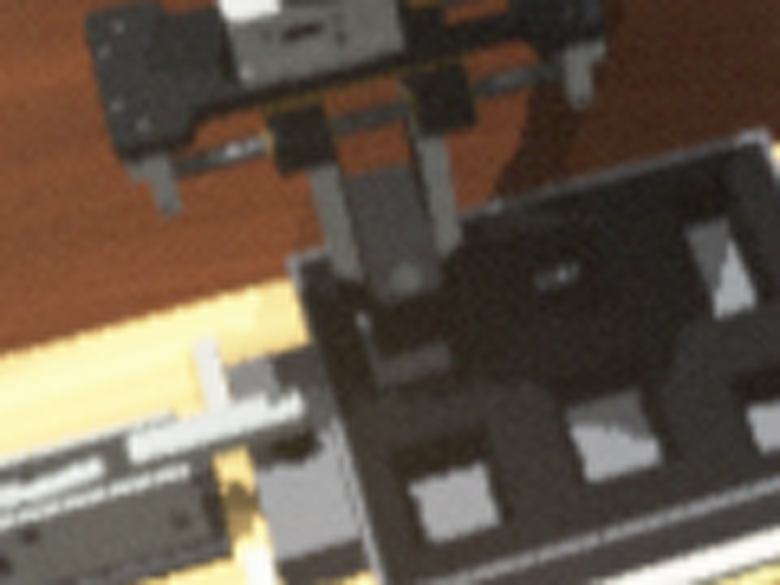

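jog_arm(
  motion=[
    [-0.001, -0.0045, 0, 0, 0, 0, -1],
    [0, 0, 0, 0, 0, 0, -1],
    [0, 0, 0, 0, 0, 0, -1],
  ],
  squeeze=45,
)

```text
time_s: 13.25
ee_pos: [0.5093, -0.1526, 0.0915]
eef_rot: [-3.141, 0.001, -3.008]
force: [-0.9, 0.1, -1.2]
grip_width: 0.0275
grip_force: 44.9
```

```bash
python3 - <<'E'
from h import *
p=slot(-43.7e-3,-69e-3); 
go((*p,.074),np.radians(187.47))
E
```

```text
now [ 0.5093 -0.1526  0.0915] [-3.141e+00  1.000e-03 -3.008e+00] t 13.25 F [-0.9  0.1 -1.2] gw 0.0275
target [ 0.5074 -0.1513  0.074 ] shift in present tool [0.0017 0.0016 0.0175] in target tool [0.0017 0.0016 0.0175] turn [-0.001  0.001  0.003]
```

jog_arm(
  motion=[
    [0, 0, 0, 0, 0, 0, -1],
    [0, 0, 0, 0, 0, 0, -1],
  ],
)

```text
time_s: 13.45
ee_pos: [0.509, -0.1525, 0.0909]
eef_rot: [-3.141, 0.0, -3.008]
force: [-0.6, -0.3, -1.1]
grip_width: 0.0278
grip_force: 44.9
```

jog_arm(
  motion=[
    [0, 0, 0, 0, 0, 0, -1],
  ],
)

```text
time_s: 13.55
ee_pos: [0.5089, -0.1525, 0.0907]
eef_rot: [-3.142, 0.0, -3.008]
force: [-0.4, 0.3, -1.7]
grip_width: 0.0278
grip_force: 44.9
```

jog_arm(
  motion=[
    [0, 0, 0, 0, 0, 0, -1],
    [0, 0, 0, 0, 0, 0, -1],
  ],
)

```text
time_s: 13.75
ee_pos: [0.5089, -0.1525, 0.0905]
eef_rot: [3.142, -0.0, -3.008]
force: [1.1, 0.0, -1.6]
grip_width: 0.0278
grip_force: 44.9
```

jog_arm(
  motion=[
    [0.0013, 0.0014, 0.005, 0, 0, 0, -1],
    [0, 0, 0.004, 0, 0, 0, -1],
    [0, 0, 0, 0, 0, 0, -1],
    [0, 0, 0, 0, 0, 0, -1],
  ],
)

```text
time_s: 14.15
ee_pos: [0.5074, -0.1513, 0.0814]
eef_rot: [3.141, -0.0, -3.008]
force: [-0.6, -0.4, -1.4]
grip_width: 0.0276
grip_force: 44.9
```

jog_arm(
  motion=[
    [0, 0, 0.003, 0, 0, 0, -1],
    [0, 0, 0.003, 0, 0, 0, -1],
    [0, 0, 0, 0, 0, 0, -1],
  ],
)

```text
time_s: 14.45
ee_pos: [0.5072, -0.1512, 0.075]
eef_rot: [3.141, -0.001, -3.008]
force: [-0.6, -0.5, -1.7]
grip_width: 0.0274
grip_force: 44.9
```

jog_arm(
  motion=[
    [0, 0, 0.003, 0, 0, 0, -1],
    [0, 0, 0, 0, 0, 0, -1],
  ],
)

```text
time_s: 14.65
ee_pos: [0.5073, -0.1512, 0.0722]
eef_rot: [3.141, -0.0, -3.008]
force: [-0.3, 0.1, -1.4]
grip_width: 0.0276
grip_force: 44.9
```

jog_arm(
  motion=[
    [0, 0, 0.003, 0, 0, 0, -1],
    [0, 0, 0, 0, 0, 0, -1],
  ],
)

```text
time_s: 14.85
ee_pos: [0.5075, -0.1512, 0.0694]
eef_rot: [3.141, 0.0, -3.008]
force: [0.5, 0.4, -1.5]
grip_width: 0.0281
grip_force: 44.9
```

jog_arm(
  motion=[
    [0, 0, 0.003, 0, 0, 0, -1],
    [0, 0, 0.003, 0, 0, 0, -1],
    [0, 0, 0, 0, 0, 0, -1],
  ],
)

```text
time_s: 15.15
ee_pos: [0.5079, -0.1513, 0.0638]
eef_rot: [-3.141, 0.001, -3.009]
force: [3.1, 1.8, 1.0]
grip_width: 0.0279
grip_force: 44.9
```

jog_arm(
  motion=[
    [0, 0, 0.003, 0, 0, 0, -1],
    [0, 0, 0.003, 0, 0, 0, -1],
    [0, 0, 0, 0, 0, 0, -1],
  ],
)

```text
time_s: 15.45
ee_pos: [0.5072, -0.1512, 0.057]
eef_rot: [3.141, -0.0, -3.009]
force: [2.7, 0.4, -3.9]
grip_width: 0.0273
grip_force: 44.9
```

jog_arm(
  motion=[
    [0, 0, 0.003, 0, 0, 0, -1],
    [0, 0, 0.003, 0, 0, 0, -1],
    [0, 0, 0, 0, 0, 0, -1],
  ],
)

```text
time_s: 15.75
ee_pos: [0.5072, -0.1512, 0.051]
eef_rot: [3.141, -0.0, -3.008]
force: [2.9, 1.1, -4.3]
grip_width: 0.0278
grip_force: 44.9
```

jog_arm(
  motion=[
    [0, 0, 0.002, 0, 0, 0, -1],
    [0, 0, 0, 0, 0, 0, -1],
    [0, 0, 0, 0, 0, 0, -1],
  ],
)

```text
time_s: 16.05
ee_pos: [0.5073, -0.1514, 0.0502]
eef_rot: [-3.141, -0.0, -3.008]
force: [-4.6, 1.2, 11.5]
grip_width: 0.0275
grip_force: 45.0
```

jog_arm(
  motion=[
    [0, 0, 0.001, 0, 0, 0, -1],
    [0, 0, 0, 0, 0, 0, -0.15],
    [0, 0, 0, 0, 0, 0, -0.15],
    [0, 0, 0, 0, 0, 0, -0.15],
    [0, 0, -0.02, 0, 0, 0, -0.15],
  ],
)

```text
time_s: 16.55
ee_pos: [0.5061, -0.1509, 0.0665]
eef_rot: [3.14, -0.004, -3.008]
force: [0.2, -0.1, 0.5]
grip_width: 0.0399
grip_force: 0.0
```

jog_arm(
  motion=[
    [0, 0, -0.025, 0, 0, 0, -0.15],
    [0, 0, 0, 0, 0, 0, -1],
    [0, 0, 0, 0, 0, 0, -1],
    [0, 0, 0, 0, 0, 0, -1],
    [0, 0, 0.008, 0, 0, 0, -1],
  ],
)

```text
time_s: 17.05
ee_pos: [0.5075, -0.1513, 0.0852]
eef_rot: [-3.141, 0.0, -3.008]
force: [0.4, -0.1, -0.4]
grip_width: 0.0113
grip_force: 0.0
```

jog_arm(
  motion=[
    [0, 0, 0.004, 0, 0, 0, -1],
    [0, 0, 0, 0, 0, 0, -1],
    [0, 0, 0, 0, 0, 0, -1],
  ],
)

```text
time_s: 17.35
ee_pos: [0.5071, -0.1512, 0.0808]
eef_rot: [3.141, -0.001, -3.008]
force: [0.8, 0.1, 0.9]
grip_width: 0.0003
grip_force: 0.0
```

jog_arm(
  motion=[
    [0, 0, 0.002, 0, 0, 0, -1],
    [0, 0, 0, 0, 0, 0, -1],
    [0, 0, 0, 0, 0, 0, -1],
  ],
)

```text
time_s: 17.65
ee_pos: [0.5075, -0.1514, 0.0802]
eef_rot: [-3.141, 0.0, -3.008]
force: [-4.0, 1.7, 12.6]
grip_width: 0.0008
grip_force: 6.2
```

jog_arm(
  motion=[
    [0, 0, -0.04, 0, 0, 0, 0],
    [0, 0, -0.04, 0, 0, 0, 0],
    [0, 0, -0.04, 0, 0, -0.09, 0.2],
    [0, 0, 0, 0, 0, -0.09, 0.2],
    [0, 0, 0, 0, 0, 0, 0.2],
  ],
)

```text
time_s: 18.15
ee_pos: [0.5076, -0.1513, 0.2]
eef_rot: [-3.141, 0.001, -2.827]
force: [-0.0, -0.0, -0.7]
grip_width: 0.0368
grip_force: 0.0
```

```bash
python3 - <<'E'
from h import *
T=snap("top","t6"); inkers(T)
go((.4221,.3402,.2),np.radians(198))
E
```

```text
inker [195.1 253.2] area 108 [0.4232 0.3405] [(0.0246, -69.8), (0.0345, -158.0)]
now [ 0.5072 -0.1512  0.199 ] [ 3.141e+00 -1.000e-03 -2.830e+00] t 18.2 F [ 0.5 -0.6 -0.1] gw 0.041
target [0.4221 0.3402 0.2   ] shift in present tool [-0.0695  0.4938 -0.0008] in target tool [-0.0709  0.4937 -0.001 ] turn [ 0.    -0.001 -0.003]
```

jog_arm(
  motion=[
    [-0.0055, 0.038, 0, 0, 0, 0, 0.2],
    [-0.0055, 0.038, 0, 0, 0, 0, 0.2],
    [-0.0055, 0.038, 0, 0, 0, 0, 0.2],
    [-0.0055, 0.038, 0, 0, 0, 0, 0.2],
    [-0.0055, 0.038, 0, 0, 0, 0, 0.2],
  ],
)

```text
time_s: 18.7
ee_pos: [0.4741, 0.0393, 0.1983]
eef_rot: [3.141, -0.002, -2.832]
force: [0.3, 0.1, -0.2]
grip_width: 0.0566
grip_force: 0.0
```

jog_arm(
  motion=[
    [-0.0055, 0.038, 0, 0, 0, 0, 0.2],
    [-0.0055, 0.038, 0, 0, 0, 0, 0.2],
    [-0.0055, 0.038, 0, 0, 0, 0, 0.2],
    [-0.0055, 0.038, 0, 0, 0, 0, 0.2],
    [-0.0055, 0.038, 0, 0, 0, 0, 0.2],
  ],
)

```text
time_s: 19.2
ee_pos: [0.4417, 0.2285, 0.1983]
eef_rot: [-3.141, -0.002, -2.831]
force: [0.6, -0.4, 0.8]
grip_width: 0.0566
grip_force: 0.0
```

jog_arm(
  motion=[
    [-0.0055, 0.038, 0, 0, 0, 0, 0.2],
    [-0.0055, 0.038, 0, 0, 0, 0, 0.2],
    [0, 0, 0.02, 0, 0, 0, 0.2],
    [0, 0, 0, 0, 0, 0, 0.2],
    [0, 0, 0, 0, 0, 0, 0.2],
  ],
)

```text
time_s: 19.7
ee_pos: [0.4295, 0.3023, 0.1789]
eef_rot: [-3.141, -0.002, -2.83]
force: [0.1, 0.4, -0.0]
grip_width: 0.0568
grip_force: 0.0
```

```bash
python3 - <<'E'
from h import *
go((.4221,.3402,.032),np.radians(198))
E
```

```text
now [0.4295 0.3023 0.1789] [-3.141e+00 -2.000e-03 -2.830e+00] t 19.7 F [ 0.1  0.4 -0. ] gw 0.0568
target [0.4221 0.3402 0.032 ] shift in present tool [-0.0049  0.0384  0.1469] in target tool [-0.0047  0.0383  0.1469] turn [-0.001 -0.002 -0.003]
```

jog_arm(
  motion=[
    [-0.0024, 0.0192, 0, 0, 0, -0.003, 0.2],
    [-0.0024, 0.0192, 0, 0, 0, 0, 0.2],
    [0, 0, 0.03, 0, 0, 0, 0.2],
    [0, 0, 0.03, 0, 0, 0, 0.2],
    [0, 0, 0, 0, 0, 0, 0.2],
  ],
)

```text
time_s: 20.2
ee_pos: [0.4214, 0.3393, 0.1169]
eef_rot: [-3.14, -0.005, -2.827]
force: [0.1, -1.4, 0.5]
grip_width: 0.0563
grip_force: 0.0
```

jog_arm(
  motion=[
    [0, 0, 0, 0, 0, 0, 0.2],
    [0, 0, 0, 0, 0, 0, 0.2],
    [0, 0, 0, 0, 0, 0, 0.2],
    [0, 0, 0, 0, 0, 0, 0.2],
  ],
)

```text
time_s: 20.6
ee_pos: [0.4228, 0.341, 0.1206]
eef_rot: [3.141, 0.001, -2.826]
force: [-0.2, -0.4, -0.1]
grip_width: 0.0563
grip_force: 0.0
```

```bash
python3 - <<'E'
from h import *
go((.4221,.3402,.032),np.radians(198))
E
```

```text
now [0.4228 0.341  0.1206] [ 3.141e+00  1.000e-03 -2.826e+00] t 20.6 F [-0.2 -0.4 -0.1] gw 0.0563
target [0.4221 0.3402 0.032 ] shift in present tool [ 0.001  -0.0006  0.0886] in target tool [ 0.0009 -0.0005  0.0886] turn [0.    0.001 0.002]
```

Within a millimetre; descend, grip, lift.

jog_arm(
  motion=[
    [0.0009, -0.0005, 0.03, 0, 0, 0, 0.2],
    [0, 0, 0.03, 0, 0, 0, 0.2],
    [0, 0, 0.0285, 0, 0, 0, 0.2],
    [0, 0, 0, 0, 0, 0, 0.2],
    [0, 0, 0, 0, 0, 0, 0],
  ],
)

```text
time_s: 21.1
ee_pos: [0.422, 0.3403, 0.032]
eef_rot: [3.142, 0.0, -2.825]
force: [0.0, 0.1, -0.0]
grip_width: 0.0516
grip_force: 0.0
```

jog_arm(
  motion=[
    [0, 0, 0, 0, 0, 0, -0.3],
    [0, 0, 0, 0, 0, 0, -0.6],
    [0, 0, 0, 0, 0, 0, -1],
    [0, 0, 0, 0, 0, 0, -1],
    [0, 0, 0, 0, 0, 0, -1],
  ],
)

```text
time_s: 21.6
ee_pos: [0.422, 0.3403, 0.0318]
eef_rot: [3.141, 0.001, -2.825]
force: [-2.2, -0.9, 6.9]
grip_width: 0.0235
grip_force: 45.0
```

jog_arm(
  motion=[
    [0, 0, -0.03, 0, 0, 0, -1],
    [0, 0, -0.04, 0, 0, 0, -1],
    [0, 0, -0.04, 0, 0, 0.09, -1],
    [0, 0, 0, 0, 0, 0.094, -1],
    [0, 0, 0, 0, 0, 0, -1],
  ],
)

```text
time_s: 22.1
ee_pos: [0.4218, 0.3402, 0.1419]
eef_rot: [3.141, 0.001, -3.011]
force: [0.1, -0.2, -1.0]
grip_width: 0.0235
grip_force: 45.0
```

```bash
python3 - <<'E'
from h import *
p=slot(41.2e-3,-68.8e-3); print(p)
go((*p,.142),np.radians(187.47))
E
```

```text
[ 0.59159482 -0.14005981]
now [0.4218 0.3402 0.1419] [ 3.141e+00  1.000e-03 -3.011e+00] t 22.1 F [ 0.1 -0.2 -1. ] gw 0.0235
target [ 0.5916 -0.1401  0.142 ] shift in present tool [-1.057e-01 -4.983e-01 -4.000e-04] in target tool [-1.059e-01 -4.983e-01 -1.000e-04] turn [0.001 0.001 0.   ]
```

jog_arm(
  motion=[
    [-0.0076, -0.0356, 0, 0, 0, 0, -1],
    [-0.0076, -0.0356, 0, 0, 0, 0, -1],
    [-0.0076, -0.0356, 0, 0, 0, 0, -1],
    [-0.0076, -0.0356, 0, 0, 0, 0, -1],
    [-0.0076, -0.0356, 0, 0, 0, 0, -1],
  ],
)

```text
time_s: 22.6
ee_pos: [0.4826, 0.1671, 0.14]
eef_rot: [-3.141, -0.002, -3.006]
force: [0.3, 0.2, -1.7]
grip_width: 0.0238
grip_force: 45.0
```

jog_arm(
  motion=[
    [-0.0076, -0.0356, 0, 0, 0, 0, -1],
    [-0.0076, -0.0356, 0, 0, 0, 0, -1],
    [-0.0076, -0.0356, 0, 0, 0, 0, -1],
    [-0.0076, -0.0356, 0, 0, 0, 0, -1],
    [-0.0076, -0.0356, 0, 0, 0, 0, -1],
  ],
)

```text
time_s: 23.1
ee_pos: [0.5437, -0.0043, 0.1399]
eef_rot: [3.141, -0.002, -3.006]
force: [0.1, 1.0, -1.7]
grip_width: 0.024
grip_force: 45.0
```

jog_arm(
  motion=[
    [-0.0076, -0.0356, 0, 0, 0, 0, -1],
    [-0.0076, -0.0356, 0, 0, 0, 0, -1],
    [-0.0076, -0.0356, 0, 0, 0, 0, -1],
    [0, 0, 0, 0, 0, 0, -1],
    [0, 0, 0, 0, 0, 0, -1],
  ],
)

```text
time_s: 23.6
ee_pos: [0.58, -0.1059, 0.1397]
eef_rot: [3.141, -0.002, -3.008]
force: [0.4, 0.1, -1.4]
grip_width: 0.0235
grip_force: 45.0
```

jog_arm(
  motion=[
    [0, 0, 0, 0, 0, 0, -1],
    [0, 0, 0, 0, 0, 0, -1],
  ],
)

```text
time_s: 23.8
ee_pos: [0.5804, -0.1046, 0.1408]
eef_rot: [3.141, -0.001, -3.007]
force: [0.2, 0.2, -0.6]
grip_width: 0.0238
grip_force: 45.0
```

```bash
python3 - <<'E'
from h import *
p=slot(41.2e-3,-68.8e-3); print(p)
go((*p,.09),np.radians(187.47))
E
```

```text
[ 0.59159482 -0.14005981]
now [ 0.5804 -0.1046  0.1408] [ 3.141e+00 -1.000e-03 -3.007e+00] t 23.8 F [ 0.2  0.2 -0.6] gw 0.0238
target [ 0.5916 -0.1401  0.09  ] shift in present tool [-0.0064 -0.0367  0.0508] in target tool [-0.0065 -0.0366  0.0508] turn [ 0.    -0.001  0.004]
```

jog_arm(
  motion=[
    [-0.0033, -0.0183, 0, 0, 0, 0.004, -1],
    [-0.0032, -0.0183, 0, 0, 0, 0, -1],
    [0, 0, 0.026, 0, 0, 0, -1],
    [0, 0, 0.025, 0, 0, 0, -1],
    [0, 0, 0, 0, 0, 0, -1],
  ],
)

```text
time_s: 24.3
ee_pos: [0.5904, -0.1418, 0.0868]
eef_rot: [3.139, -0.005, -3.014]
force: [-0.4, 0.6, -0.9]
grip_width: 0.0238
grip_force: 45.0
```

jog_arm(
  motion=[
    [0, 0, 0, 0, 0, 0, -1],
    [0, 0, 0, 0, 0, 0, -1],
    [0, 0, 0, 0, 0, 0, -1],
    [0, 0, 0, 0, 0, 0, -1],
    [0, 0, 0, 0, 0, 0, -1],
  ],
)

```text
time_s: 24.8
ee_pos: [0.592, -0.1411, 0.0906]
eef_rot: [-3.141, 0.001, -3.013]
force: [0.0, -0.9, -0.7]
grip_width: 0.0239
grip_force: 45.0
```

```bash
python3 - <<'E'
from h import *
p=slot(41.2e-3,-68.8e-3); print(p)
go((*p,.08),np.radians(187.47))
E
```

```text
[ 0.59159482 -0.14005981]
now [ 0.592  -0.1411  0.0906] [-3.141e+00  1.000e-03 -3.013e+00] t 24.8 F [ 0.  -0.9 -0.7] gw 0.0239
target [ 0.5916 -0.1401  0.08  ] shift in present tool [0.0003 0.0011 0.0106] in target tool [0.0003 0.0011 0.0106] turn [-0.     0.001 -0.002]
```

jog_arm(
  motion=[
    [0.0003, 0.0011, 0.005, 0, 0, -0.002, -1],
    [0, 0, 0.005, 0, 0, 0, -1],
    [0, 0, 0.003, 0, 0, 0, -1],
    [0, 0, 0.003, 0, 0, 0, -1],
    [0, 0, 0, 0, 0, 0, -1],
  ],
)

```text
time_s: 25.3
ee_pos: [0.5912, -0.14, 0.0734]
eef_rot: [3.141, -0.001, -3.011]
force: [0.3, -0.5, -0.7]
grip_width: 0.0236
grip_force: 45.0
```

jog_arm(
  motion=[
    [0, 0, 0.003, 0, 0, 0, -1],
    [0, 0, 0.002, 0, 0, 0, -1],
    [0, 0, 0, 0, 0, 0, -1],
  ],
)

```text
time_s: 25.6
ee_pos: [0.5914, -0.1401, 0.069]
eef_rot: [-3.142, 0.0, -3.011]
force: [0.5, 0.3, -1.8]
grip_width: 0.0234
grip_force: 45.0
```

jog_arm(
  motion=[
    [0, 0, 0.003, 0, 0, 0, -1],
    [0, 0, 0.003, 0, 0, 0, -1],
    [0, 0, 0, 0, 0, 0, -1],
  ],
)

```text
time_s: 25.9
ee_pos: [0.5922, -0.14, 0.0637]
eef_rot: [-3.141, 0.002, -3.011]
force: [2.1, 0.6, 2.8]
grip_width: 0.0239
grip_force: 45.0
```

Going in freely; continue to the floor (TCP ≈ 0.050).

jog_arm(
  motion=[
    [0, 0, 0.003, 0, 0, 0, -1],
    [0, 0, 0.003, 0, 0, 0, -1],
    [0, 0, 0, 0, 0, 0, -1],
  ],
)

```text
time_s: 26.2
ee_pos: [0.5918, -0.14, 0.0573]
eef_rot: [-3.141, 0.001, -3.011]
force: [3.8, -0.4, 1.0]
grip_width: 0.024
grip_force: 45.0
```

jog_arm(
  motion=[
    [0, 0, 0.003, 0, 0, 0, -1],
    [0, 0, 0.003, 0, 0, 0, -1],
    [0, 0, 0, 0, 0, 0, -1],
  ],
)

```text
time_s: 26.5
ee_pos: [0.5916, -0.14, 0.0511]
eef_rot: [-3.141, 0.001, -3.011]
force: [3.2, 0.9, 0.8]
grip_width: 0.0236
grip_force: 45.0
```

jog_arm(
  motion=[
    [0, 0, 0.0025, 0, 0, 0, -1],
    [0, 0, 0, 0, 0, 0, -1],
    [0, 0, 0, 0, 0, 0, -1],
  ],
)

```text
time_s: 26.8
ee_pos: [0.5918, -0.1401, 0.0498]
eef_rot: [-3.141, 0.001, -3.011]
force: [-2.5, 1.8, 13.8]
grip_width: 0.0235
grip_force: 45.0
```

jog_arm(
  motion=[
    [0, 0, 0, 0, 0, 0, -0.2],
    [0, 0, 0, 0, 0, 0, -0.2],
    [0, 0, 0, 0, 0, 0, -0.2],
    [0, 0, -0.02, 0, 0, 0, -0.2],
    [0, 0, -0.025, 0, 0, 0, -0.2],
  ],
)

```text
time_s: 27.3
ee_pos: [0.5906, -0.1398, 0.0927]
eef_rot: [3.14, -0.003, -3.011]
force: [0.4, 0.5, 0.4]
grip_width: 0.038
grip_force: 0.0
```

jog_arm(
  motion=[
    [0, 0, 0, 0, 0, 0, -1],
    [0, 0, 0, 0, 0, 0, -1],
    [0, 0, 0, 0, 0, 0, -1],
    [0, 0, 0.008, 0, 0, 0, -1],
    [0, 0, 0, 0, 0, 0, -1],
  ],
)

```text
time_s: 27.8
ee_pos: [0.5905, -0.1398, 0.0835]
eef_rot: [3.14, -0.003, -3.011]
force: [0.3, -0.4, 0.1]
grip_width: 0.0018
grip_force: 0.0
```

jog_arm(
  motion=[
    [0, 0, 0.004, 0, 0, 0, -1],
    [0, 0, 0, 0, 0, 0, -1],
    [0, 0, 0, 0, 0, 0, -1],
  ],
)

```text
time_s: 28.1
ee_pos: [0.5913, -0.14, 0.0814]
eef_rot: [3.141, -0.0, -3.011]
force: [0.3, -0.1, 0.2]
grip_width: 0.0005
grip_force: 0.0
```

jog_arm(
  motion=[
    [0, 0, 0.0015, 0, 0, 0, -1],
    [0, 0, 0, 0, 0, 0, -1],
    [0, 0, 0, 0, 0, 0, -1],
  ],
)

```text
time_s: 28.4
ee_pos: [0.5916, -0.1401, 0.0803]
eef_rot: [-3.141, 0.001, -3.011]
force: [0.1, 0.1, 3.3]
grip_width: 0.0004
grip_force: 1.2
```

jog_arm(
  motion=[
    [0, 0, -0.04, 0, 0, 0, -1],
    [0, 0, -0.05, 0, 0, 0, -1],
    [0, 0, -0.05, 0, 0, -0.07, 0],
    [0, 0, -0.02, 0, 0, 0, 0],
    [0, 0, 0, 0, 0, 0, 0],
  ],
)

```text
time_s: 28.9
ee_pos: [0.5923, -0.1403, 0.2436]
eef_rot: [-3.139, 0.005, -2.941]
force: [0.5, 0.9, -0.3]
grip_width: 0.0211
grip_force: 0.0
```

```bash
python3 - <<'E'
from h import *
T=np.mean([snap("top").astype(float) for _ in range(4)],0); cv2.imwrite("pics/t7.png",T.astype(np.uint8)); g=cv2.cvtColor(T.astype(np.uint8),cv2.COLOR_BGR2GRAY)
yw=np.radians(11.5)
tiles=[]
for nm,c in(("small",(.6148,.1823)),("long",(.6008,.2506))):
    w=warp(g,"top",c,yw,.03,.03,.1745); 
    for s,(a,b) in(("+y",(34,50)),("-y",(70,86))):   # cols: y=30-col/2 mm
        pr=w[:,a:b].mean(1); print(nm,s,"x of peaks(mm):",[(round(30-i/2,1),int(pr[i])) for i in range(1,119) if pr[i]>=pr[i-1] and pr[i]>pr[i+1] and pr[i]>pr.mean()+10])
    pr=w[44:76].mean(0)
    tiles.append(cv2.resize(cv2.cvtColor(warp(T.astype(np.uint8)[...,2],"top",c,yw,.06,.05,.1745),cv2.COLOR_GRAY2BGR),None,fx=2,fy=2))
cv2.imwrite("pics/r7.png",np.hstack(tiles))
go((.6148,.1823,.26),np.radians(191.5))
E
```

```text
small +y x of peaks(mm): [(8.0, 164), (-5.5, 151)]
small -y x of peaks(mm): [(24.0, 155), (16.0, 152), (11.0, 151), (5.5, 164), (-16.5, 156)]
long +y x of peaks(mm): [(7.0, 172)]
long -y x of peaks(mm): [(10.5, 193), (5.5, 179)]
now [ 0.5909 -0.1399  0.2381] [ 3.140e+00 -3.000e-03 -2.941e+00] t 29.1 F [ 0.3 -0.6 -0.4] gw 0.0371
target [0.6148 0.1823 0.26  ] shift in present tool [-0.0874  0.311  -0.0217] in target tool [-0.0877  0.3109 -0.0219] turn [ 0.001 -0.003 -0.001]
```

View pics/r7.png

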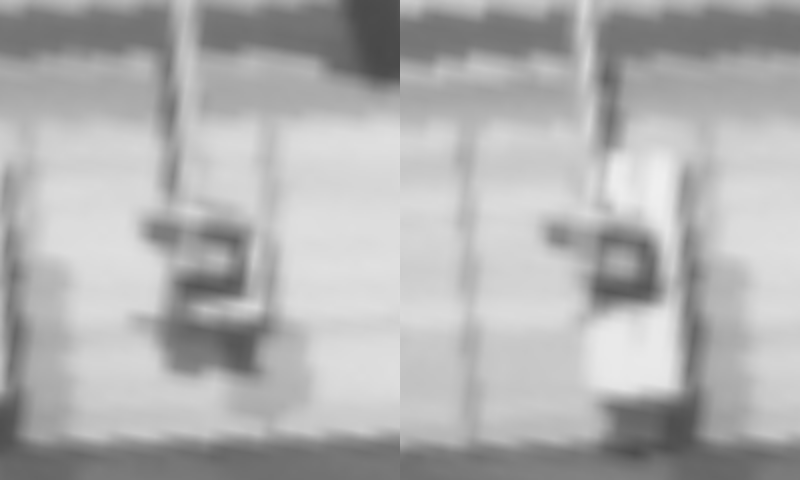

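```bash
python3 - <<'E'
from h import *
T=cv2.imread("pics/t7.png"); s=cv2.cvtColor(T,cv2.COLOR_BGR2HSV)[...,1]; yw=np.radians(11.5)
for nm,c in(("small",(.6164,.1846)),("long",(.6023,.2506))):
    w=255-warp(s,"top",c,yw,.02,.025,.1745).astype(float)   # rows x=20-r/2, cols y=25-c/2
    rows=np.arange(80); out=[]
    for y0 in(13,10,7,4,1,-2,-5,-8,-11,-14):
        pr=w[:,int((25-y0)*2)-2:int((25-y0)*2)+3].mean(1); b=np.median(pr); k=np.clip(pr-b-15,0,None); 
        out.append((y0,round(20-rows[pr.argmax()]/2,1),int(pr.max()-b), round(float(20-(k*rows).sum()/k.sum()/2),1) if k.sum()>0 else None))
    print(nm,out)
E
```

```text
small [(13, np.float64(2.0), 72, 2.2), (10, np.float64(1.5), 134, 1.6), (7, np.float64(1.5), 117, 1.4), (4, np.float64(3.5), 42, 2.2), (1, np.float64(3.0), 13, None), (-2, np.float64(4.5), 78, 3.5), (-5, np.float64(4.0), 127, 2.4), (-8, np.float64(1.5), 130, 1.1), (-11, np.float64(0.5), 125, 0.6), (-14, np.float64(0.0), 58, 0.6)]
long [(13, np.float64(1.5), 118, 1.5), (10, np.float64(1.0), 125, 1.0), (7, np.float64(-2.0), 70, 0.7), (4, np.float64(5.0), 14, None), (1, np.float64(2.0), 43, 3.7), (-2, np.float64(2.0), 92, 2.8), (-5, np.float64(1.0), 91, 1.8), (-8, np.float64(0.5), 107, 0.7), (-11, np.float64(0.0), 86, 0.3), (-14, np.float64(0.0), 16, 0.1)]
```

```bash
python3 - <<'E'
from h import *
go((.6183,.1844,.25),np.radians(189))
E
```

```text
now [ 0.5909 -0.1399  0.2381] [ 3.140e+00 -3.000e-03 -2.941e+00] t 29.1 F [ 0.3 -0.6 -0.4] gw 0.0371
target [0.6183 0.1844 0.25  ] shift in present tool [-0.0913  0.3124 -0.0117] in target tool [-0.0778  0.316  -0.0119] turn [ 0.001 -0.003  0.043]
```

jog_arm(
  motion=[
    [0, 0, -0.012, 0, 0, 0.043, 0],
    [-0.0086, 0.035, 0, 0, 0, 0, 0],
    [-0.0086, 0.035, 0, 0, 0, 0, 0],
    [-0.0086, 0.035, 0, 0, 0, 0, 0],
    [-0.0086, 0.035, 0, 0, 0, 0, 0],
  ],
)

```text
time_s: 29.6
ee_pos: [0.603, 0.005, 0.2504]
eef_rot: [3.141, -0.002, -2.985]
force: [0.6, -1.0, -0.0]
grip_width: 0.0469
grip_force: 0.0
```

jog_arm(
  motion=[
    [-0.0086, 0.035, 0, 0, 0, 0, 0],
    [-0.0086, 0.035, 0, 0, 0, 0, 0],
    [-0.0086, 0.035, 0, 0, 0, 0, 0],
    [-0.0086, 0.035, 0, 0, 0, 0, 0],
    [-0.0086, 0.035, 0, 0, 0, 0, 0],
  ],
)

```text
time_s: 30.1
ee_pos: [0.6181, 0.1846, 0.2504]
eef_rot: [-3.141, -0.002, -2.985]
force: [-0.0, 0.1, 0.6]
grip_width: 0.0467
grip_force: 0.0
```

jog_arm(
  motion=[
    [0, 0, 0, 0, 0, 0, 0],
    [0, 0, 0, 0, 0, 0, 0],
    [0, 0, 0, 0, 0, 0, 0],
    [0, 0, 0, 0, 0, 0, 0],
    [0, 0, 0, 0, 0, 0, 0],
  ],
)

```text
time_s: 30.6
ee_pos: [0.6186, 0.1823, 0.2521]
eef_rot: [-3.142, -0.0, -2.986]
force: [-0.1, 0.9, -0.3]
grip_width: 0.0469
grip_force: 0.0
```

```bash
python3 - <<'E'
from h import *
go((.6183,.1844,.21),np.radians(189))
E
```

```text
now [0.6186 0.1823 0.2521] [-3.142 -0.    -2.986] t 30.6 F [-0.1  0.9 -0.3] gw 0.0469
target [0.6183 0.1844 0.21  ] shift in present tool [-0.      0.0021  0.0421] in target tool [-0.      0.0021  0.0421] turn [-0.    -0.    -0.001]
```

jog_arm(
  motion=[
    [0, 0.0021, 0.03, 0, 0, 0, 0],
    [0, 0, 0.02, 0, 0, 0, 0],
    [0, 0, 0.02, 0, 0, 0, 0],
    [0, 0, 0, 0, 0, 0, 0],
    [0, 0, 0, 0, 0, 0, 0],
  ],
)

```text
time_s: 31.1
ee_pos: [0.6184, 0.185, 0.1828]
eef_rot: [3.142, 0.0, -2.985]
force: [0.8, 0.1, 1.1]
grip_width: 0.0468
grip_force: 0.0
```

jog_arm(
  motion=[
    [0, 0, 0.02, 0, 0, 0, 0],
    [0, 0, 0.02, 0, 0, 0, 0],
    [0, 0, 0, 0, 0, 0, 0],
    [0, 0, 0, 0, 0, 0, 0],
  ],
)

```text
time_s: 31.5
ee_pos: [0.6187, 0.1853, 0.1436]
eef_rot: [3.141, 0.001, -2.985]
force: [1.4, -0.1, 0.7]
grip_width: 0.047
grip_force: 0.0
```

```bash
python3 - <<'E'
from h import *
go((.6183,.1844,.141),np.radians(189))
S=snap("scene","s8"); x,y=proj("scene",(.6183,.1844,.15)).astype(int); cv2.imwrite("pics/e8.png",cv2.resize(S[y-40:y+40,x-50:x+50],None,fx=7,fy=7,interpolation=2))
E
```

```text
now [0.6187 0.1853 0.1436] [ 3.141e+00  1.000e-03 -2.985e+00] t 31.5 F [ 1.4 -0.1  0.7] gw 0.047
target [0.6183 0.1844 0.141 ] shift in present tool [ 0.0005 -0.0008  0.0026] in target tool [ 0.0005 -0.0008  0.0026] turn [ 0.     0.001 -0.   ]
```

View pics/e8.png

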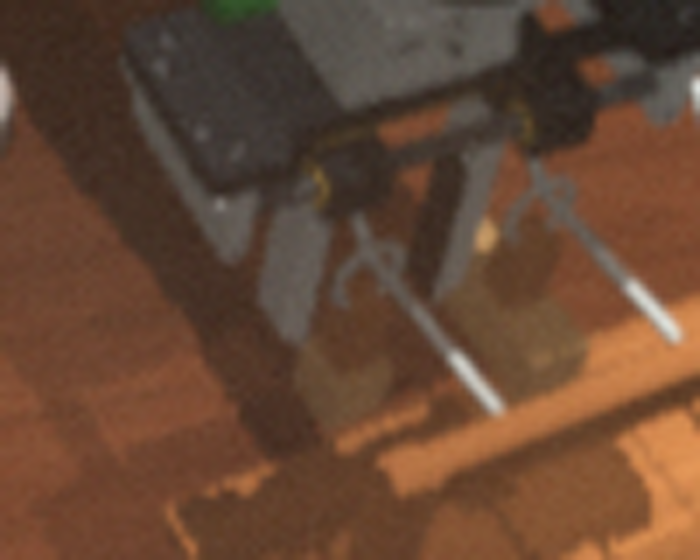

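jog_arm(
  motion=[
    [0.0005, -0.0008, 0.0026, 0, 0, 0, -0.2],
    [0, 0, 0, 0, 0, 0, -0.4],
    [0, 0, 0, 0, 0, 0, -1],
    [0, 0, 0, 0, 0, 0, -1],
    [0, 0, 0, 0, 0, 0, -1],
  ],
  squeeze=30,
)

```text
time_s: 32.05
ee_pos: [0.618, 0.1845, 0.1398]
eef_rot: [3.142, 0.001, -2.984]
force: [0.1, -0.6, 1.0]
grip_width: 0.0267
grip_force: 30.0
```

jog_arm(
  motion=[
    [0, 0, -0.005, 0, 0, 0, -1],
    [0, 0, -0.005, 0, 0, 0, -1],
    [0, 0, -0.004, 0, 0, 0, -1],
    [0, 0, 0, 0, 0, 0, -1],
    [0, 0, 0, 0, 0, 0, -1],
  ],
)

```text
time_s: 32.55
ee_pos: [0.6178, 0.1844, 0.1535]
eef_rot: [3.142, 0.0, -2.984]
force: [-0.3, 0.3, -1.1]
grip_width: 0.0268
grip_force: 30.0
```

jog_arm(
  motion=[
    [0.008, 0, 0, 0, 0, 0, -1],
    [0.008, 0, 0, 0, 0, 0, -1],
    [0.008, 0, 0, 0, 0, 0, -1],
    [0.008, 0, 0, 0, 0, 0, -1],
    [0, 0, 0, 0, 0, 0, -1],
  ],
)

```text
time_s: 33.05
ee_pos: [0.5854, 0.1793, 0.1538]
eef_rot: [3.142, 0.0, -2.984]
force: [0.6, -1.2, -0.4]
grip_width: 0.0268
grip_force: 30.0
```

jog_arm(
  motion=[
    [0.015, 0, 0, 0, 0, 0, -1],
    [0.02, 0, 0, 0, 0, 0, -1],
    [0.02, 0, 0, 0, 0, 0, -1],
    [0, 0, 0, 0, 0, 0, -1],
    [0, 0, 0, 0, 0, 0, -1],
  ],
)

```text
time_s: 33.55
ee_pos: [0.5324, 0.1709, 0.1539]
eef_rot: [3.142, 0.001, -2.984]
force: [0.9, -0.7, -0.5]
grip_width: 0.0267
grip_force: 30.0
```

```bash
python3 - <<'E'
from h import *
p=slot(-53.5e-3,0); print(p)
go((*p,.15),np.radians(187.47))
S=snap("scene","s9");T=snap("top","t9")
o=ctrl.get_obs()["ee_pos"]; x,y=proj("scene",o).astype(int); a=cv2.resize(S[y-45:y+45,x-50:x+50],(600,540),interpolation=2)
cv2.imwrite("pics/e9.png",a)
E
```

```text
[ 0.48875405 -0.08415538]
now [0.5324 0.1709 0.1539] [ 3.142e+00  1.000e-03 -2.984e+00] t 33.55 F [ 0.9 -0.7 -0.5] gw 0.0267
target [ 0.4888 -0.0842  0.15  ] shift in present tool [ 0.0831 -0.2451  0.0038] in target tool [ 0.0764 -0.2472  0.0039] turn [0.    0.001 0.027]
```

View pics/e9.png

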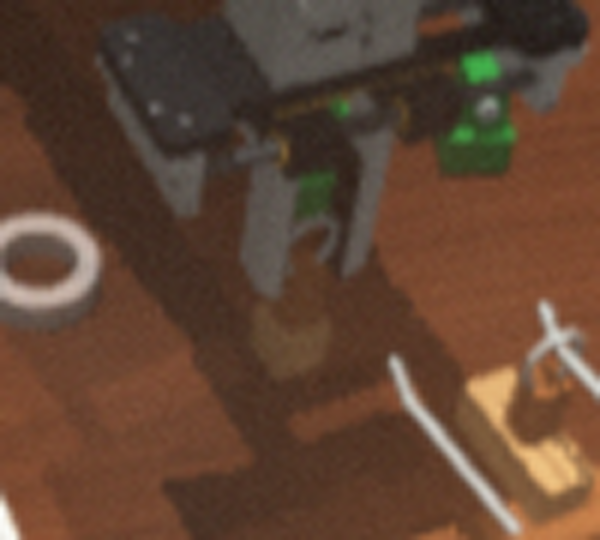

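jog_arm(
  motion=[
    [0, 0, 0, 0, 0, 0.027, -1],
    [0.0096, -0.031, 0, 0, 0, 0, -1],
    [0.0096, -0.031, 0, 0, 0, 0, -1],
    [0.0096, -0.031, 0, 0, 0, 0, -1],
    [0.0096, -0.031, 0, 0, 0, 0, -1],
  ],
)

```text
time_s: 34.15
ee_pos: [0.5099, 0.0417, 0.1534]
eef_rot: [-3.142, 0.0, -3.013]
force: [0.4, -0.1, -1.2]
grip_width: 0.0269
grip_force: 30.0
```

jog_arm(
  motion=[
    [0.0096, -0.031, 0, 0, 0, 0, -1],
    [0.0096, -0.031, 0, 0, 0, 0, -1],
    [0.0096, -0.031, 0, 0, 0, 0, -1],
    [0.0096, -0.031, 0, 0, 0, 0, -1],
    [0, 0, 0, 0, 0, 0, -1],
  ],
)

```text
time_s: 34.65
ee_pos: [0.4878, -0.088, 0.1534]
eef_rot: [-3.141, -0.0, -3.016]
force: [0.8, -0.0, -1.1]
grip_width: 0.0267
grip_force: 30.0
```

jog_arm(
  motion=[
    [0, 0, 0, 0, 0, 0, -1],
    [0, 0, 0.02, 0, 0, 0, -1],
    [0, 0, 0.015, 0, 0, 0, -1],
    [0, 0, 0, 0, 0, 0, -1],
    [0, 0, 0, 0, 0, 0, -1],
  ],
)

```text
time_s: 35.15
ee_pos: [0.4883, -0.0844, 0.1188]
eef_rot: [3.142, -0.0, -3.011]
force: [0.7, -0.2, -0.5]
grip_width: 0.0265
grip_force: 30.0
```

```bash
python3 - <<'E'
from h import *
p=slot(-53.5e-3,0); go((*p,.102),np.radians(187.47))
E
```

```text
now [ 0.4883 -0.0844  0.1188] [ 3.142 -0.    -3.011] t 35.15 F [ 0.7 -0.2 -0.5] gw 0.0265
target [ 0.4888 -0.0842  0.102 ] shift in present tool [-0.0005  0.0002  0.0168] in target tool [-0.0005  0.0002  0.0168] turn [ 0. -0.  0.]
```

jog_arm(
  motion=[
    [-0.0005, 0.0002, 0.01, 0, 0, 0, -1],
    [0, 0, 0.008, 0, 0, 0, -1],
    [0, 0, 0, 0, 0, 0, -1],
    [0, 0, 0, 0, 0, 0, -1],
  ],
)

```text
time_s: 35.55
ee_pos: [0.4884, -0.0848, 0.1004]
eef_rot: [3.141, -0.0, -3.011]
force: [0.4, -0.3, -0.8]
grip_width: 0.0265
grip_force: 30.0
```

jog_arm(
  motion=[
    [0, 0, 0.003, 0, 0, 0, -1],
    [0, 0, 0.002, 0, 0, 0, -1],
    [0, 0, 0, 0, 0, 0, -1],
  ],
)

```text
time_s: 35.85
ee_pos: [0.4883, -0.0848, 0.0952]
eef_rot: [3.141, -0.0, -3.011]
force: [0.3, -0.1, -0.7]
grip_width: 0.0265
grip_force: 30.0
```

jog_arm(
  motion=[
    [0, 0, 0.003, 0, 0, 0, -1],
    [0, 0, 0, 0, 0, 0, -1],
  ],
)

```text
time_s: 36.05
ee_pos: [0.4882, -0.0845, 0.0921]
eef_rot: [3.141, -0.001, -3.011]
force: [-0.5, 3.8, -0.6]
grip_width: 0.0266
grip_force: 30.0
```

jog_arm(
  motion=[
    [0, 0, 0.003, 0, 0, 0, -1],
    [0, 0, 0, 0, 0, 0, -1],
  ],
)

```text
time_s: 36.25
ee_pos: [0.4884, -0.0847, 0.0893]
eef_rot: [3.141, -0.0, -3.011]
force: [-0.5, 3.4, 1.5]
grip_width: 0.0268
grip_force: 30.0
```

jog_arm(
  motion=[
    [0, 0.0006, 0.003, 0, 0, 0, -1],
    [0, 0, 0.003, 0, 0, 0, -1],
    [0, 0, 0, 0, 0, 0, -1],
  ],
)

```text
time_s: 36.55
ee_pos: [0.4883, -0.0842, 0.0833]
eef_rot: [-3.142, -0.0, -3.011]
force: [-0.4, 0.7, 0.4]
grip_width: 0.0267
grip_force: 30.0
```

jog_arm(
  motion=[
    [0, 0, 0.003, 0, 0, 0, -1],
    [0, 0, 0.003, 0, 0, 0, -1],
    [0, 0, 0, 0, 0, 0, -1],
  ],
)

```text
time_s: 36.85
ee_pos: [0.4882, -0.0843, 0.0771]
eef_rot: [3.142, -0.0, -3.011]
force: [-0.4, 1.8, 0.1]
grip_width: 0.0267
grip_force: 30.0
```

jog_arm(
  motion=[
    [0, 0, 0.003, 0, 0, 0, -1],
    [0, 0, 0.002, 0, 0, 0, -1],
    [0, 0, 0, 0, 0, 0, -1],
    [0, 0, 0, 0, 0, 0, -1],
  ],
)

```text
time_s: 37.25
ee_pos: [0.4882, -0.0842, 0.0722]
eef_rot: [3.141, -0.0, -3.011]
force: [0.8, 1.4, 0.9]
grip_width: 0.0266
grip_force: 30.0
```

jog_arm(
  motion=[
    [0, 0, 0.001, 0, 0, 0, -1],
    [0, 0, 0, 0, 0, 0, -1],
    [0, 0, 0, 0, 0, 0, -1],
  ],
)

```text
time_s: 37.55
ee_pos: [0.4884, -0.0843, 0.0715]
eef_rot: [-3.141, 0.0, -3.011]
force: [-0.1, 0.4, 2.7]
grip_width: 0.0267
grip_force: 30.0
```

jog_arm(
  motion=[
    [0, 0, 0.0015, 0, 0, 0, -1],
    [0, 0, 0, 0, 0, 0, -1],
    [0, 0, 0, 0, 0, 0, -1],
  ],
)

```text
time_s: 37.85
ee_pos: [0.4892, -0.0844, 0.0714]
eef_rot: [-3.141, 0.002, -3.011]
force: [-3.2, 1.8, 18.7]
grip_width: 0.0268
grip_force: 30.0
```

jog_arm(
  motion=[
    [0, 0, -0.001, 0, 0, 0, -0.3],
    [0, 0, 0, 0, 0, 0, -0.1],
    [0, 0, 0, 0, 0, 0, -0.1],
    [0, 0, 0, 0, 0, 0, -0.1],
    [0, 0, -0.02, 0, 0, 0, -0.1],
  ],
)

```text
time_s: 38.35
ee_pos: [0.487, -0.084, 0.0891]
eef_rot: [3.14, -0.004, -3.011]
force: [0.3, 1.5, 0.5]
grip_width: 0.0425
grip_force: 0.0
```

jog_arm(
  motion=[
    [0, 0, -0.035, 0, 0, 0, -0.1],
    [0, 0, 0, 0, 0, 0, -1],
    [0, 0, 0, 0, 0, 0, -1],
    [0, 0, 0, 0, 0, 0, -1],
    [0, 0, 0, 0, 0, 0, -1],
  ],
)

```text
time_s: 38.85
ee_pos: [0.4879, -0.0841, 0.125]
eef_rot: [3.141, -0.002, -3.011]
force: [0.4, 0.8, -0.3]
grip_width: 0.0138
grip_force: 0.0
```

jog_arm(
  motion=[
    [0, 0, 0.012, 0, 0, 0, -1],
    [0, 0, 0, 0, 0, 0, -1],
    [0, 0, 0, 0, 0, 0, -1],
    [0, 0, 0, 0, 0, 0, -1],
  ],
)

```text
time_s: 39.25
ee_pos: [0.4884, -0.0842, 0.1139]
eef_rot: [3.142, -0.0, -3.011]
force: [-0.8, -0.2, -0.9]
grip_width: 0.0001
grip_force: 0.0
```

jog_arm(
  motion=[
    [0, 0, 0.004, 0, 0, 0, -1],
    [0, 0, 0, 0, 0, 0, -1],
    [0, 0, 0, 0, 0, 0, -1],
  ],
)

```text
time_s: 39.55
ee_pos: [0.4883, -0.0842, 0.1099]
eef_rot: [-3.142, -0.0, -3.011]
force: [0.3, -0.9, -1.3]
grip_width: 0.0004
grip_force: 0.0
```

jog_arm(
  motion=[
    [0, 0, 0.0015, 0, 0, 0, -1],
    [0, 0, 0, 0, 0, 0, -1],
    [0, 0, 0, 0, 0, 0, -1],
  ],
)

```text
time_s: 39.85
ee_pos: [0.4883, -0.0842, 0.1085]
eef_rot: [3.142, 0.0, -3.011]
force: [-0.5, 0.0, -0.3]
grip_width: 0.0006
grip_force: 0.0
```

jog_arm(
  motion=[
    [0, 0, 0.0015, 0, 0, 0, -1],
    [0, 0, 0, 0, 0, 0, -1],
    [0, 0, 0, 0, 0, 0, -1],
  ],
)

```text
time_s: 40.15
ee_pos: [0.4888, -0.0843, 0.1077]
eef_rot: [-3.141, 0.001, -3.011]
force: [-0.7, 0.3, 8.6]
grip_width: 0.0
grip_force: 4.2
```

jog_arm(
  motion=[
    [0, 0, -0.04, 0, 0, 0, -1],
    [0, 0, -0.05, 0, 0, 0, -0.5],
    [0, 0, -0.05, 0, 0, -0.027, 0],
    [0, 0, 0, 0, 0, 0, 0],
    [0, 0, 0, 0, 0, 0, 0],
  ],
)

```text
time_s: 40.65
ee_pos: [0.4885, -0.0842, 0.2474]
eef_rot: [-3.141, 0.002, -2.984]
force: [-0.4, 0.1, -0.1]
grip_width: 0.0288
grip_force: 0.0
```

```bash
python3 - <<'E'
from h import *
T=snap("top","t10"); s=cv2.cvtColor(T,cv2.COLOR_BGR2HSV)[...,1]; yw=np.radians(11.5)
c=(.6023,.2506); w=255-warp(s,"top",c,yw,.02,.025,.1745).astype(float); rows=np.arange(80); out=[]
for y0 in(13,10,7,-5,-8,-11,-14):
    pr=w[:,int((25-y0)*2)-2:int((25-y0)*2)+3].mean(1); b=np.median(pr); k=np.clip(pr-b-15,0,None); out.append((y0,round(float(20-(k*rows).sum()/max(k.sum(),1)/2),1)))
print(out)
go((.6036,.2513,.25),np.radians(189))
E
```

```text
[(13, 1.5), (10, 1.0), (7, 0.6), (-5, 1.9), (-8, 0.7), (-11, 0.2), (-14, 0.2)]
now [ 0.4881 -0.0841  0.2462] [ 3.141e+00 -1.000e-03 -2.985e+00] t 40.7 F [ 0.4  0.2 -1. ] gw 0.0331
target [0.6036 0.2513 0.25  ] shift in present tool [-0.1666  0.3132 -0.0038] in target tool [-0.1666  0.3132 -0.0038] turn [ 0.    -0.001 -0.   ]
```

jog_arm(
  motion=[
    [-0.0166, 0.0313, -0.004, 0, 0, 0, 0],
    [-0.0166, 0.0313, 0, 0, 0, 0, 0],
    [-0.0166, 0.0313, 0, 0, 0, 0, 0],
    [-0.0166, 0.0313, 0, 0, 0, 0, 0],
    [-0.0166, 0.0313, 0, 0, 0, 0, 0],
  ],
)

```text
time_s: 41.2
ee_pos: [0.5456, 0.0848, 0.249]
eef_rot: [3.141, -0.003, -2.985]
force: [0.4, 0.1, -0.2]
grip_width: 0.0468
grip_force: 0.0
```

jog_arm(
  motion=[
    [-0.0166, 0.0313, 0, 0, 0, 0, 0],
    [-0.0166, 0.0313, 0, 0, 0, 0, 0],
    [-0.0166, 0.0313, 0, 0, 0, 0, 0],
    [-0.0166, 0.0313, 0, 0, 0, 0, 0],
    [-0.0166, 0.0313, 0, 0, 0, 0, 0],
  ],
)

```text
time_s: 41.7
ee_pos: [0.6032, 0.2522, 0.2487]
eef_rot: [-3.141, -0.003, -2.984]
force: [0.5, -1.3, 0.9]
grip_width: 0.0469
grip_force: 0.0
```

jog_arm(
  motion=[
    [0, 0, 0, 0, 0, 0, 0],
    [0, 0, 0, 0, 0, 0, 0],
    [0, 0, 0, 0, 0, 0, 0],
    [0, 0, 0, 0, 0, 0, 0],
    [0, 0, 0, 0, 0, 0, 0],
  ],
)

```text
time_s: 42.2
ee_pos: [0.6033, 0.2501, 0.2512]
eef_rot: [3.142, 0.0, -2.985]
force: [0.9, -0.2, 0.1]
grip_width: 0.0468
grip_force: 0.0
```

```bash
python3 - <<'E'
from h import *
go((.6036,.2513,.141),np.radians(189))
E
```

```text
now [0.6033 0.2501 0.2512] [ 3.142  0.    -2.985] t 42.2 F [ 0.9 -0.2  0.1] gw 0.0468
target [0.6036 0.2513 0.141 ] shift in present tool [-0.0004  0.0011  0.1102] in target tool [-0.0005  0.0011  0.1102] turn [ 0.     0.    -0.001]
```

jog_arm(
  motion=[
    [-0.0005, 0.0011, 0.03, 0, 0, 0, 0],
    [0, 0, 0.02, 0, 0, 0, 0],
    [0, 0, 0.02, 0, 0, 0, 0],
    [0, 0, 0, 0, 0, 0, 0],
    [0, 0, 0, 0, 0, 0, 0],
  ],
)

```text
time_s: 42.7
ee_pos: [0.6038, 0.2518, 0.1818]
eef_rot: [3.142, 0.0, -2.985]
force: [-0.3, -0.1, 0.0]
grip_width: 0.0468
grip_force: 0.0
```

jog_arm(
  motion=[
    [0, 0, 0.02, 0, 0, 0, 0],
    [0, 0, 0.02, 0, 0, 0, 0],
    [0, 0, 0, 0, 0, 0, 0],
    [0, 0, 0, 0, 0, 0, 0],
    [0, 0, 0, 0, 0, 0, 0],
  ],
)

```text
time_s: 43.2
ee_pos: [0.6043, 0.2523, 0.1429]
eef_rot: [3.141, 0.003, -2.984]
force: [-0.2, 0.0, 0.4]
grip_width: 0.0467
grip_force: 0.0
```

jog_arm(
  motion=[
    [0, 0, 0, 0, 0, 0, -0.2],
    [0, 0, 0, 0, 0, 0, -0.4],
    [0, 0, 0, 0, 0, 0, -1],
    [0, 0, 0, 0, 0, 0, -1],
    [0, 0, 0, 0, 0, 0, -1],
  ],
  squeeze=35,
)

```text
time_s: 43.7
ee_pos: [0.6037, 0.2521, 0.1412]
eef_rot: [3.141, 0.0, -2.984]
force: [0.1, -0.4, 1.9]
grip_width: 0.0266
grip_force: 35.0
```

jog_arm(
  motion=[
    [0, 0, -0.005, 0, 0, 0, -1],
    [0, 0, -0.005, 0, 0, 0, -1],
    [0, 0, -0.004, 0, 0, 0, -1],
    [0, 0, 0, 0, 0, 0, -1],
    [0, 0, 0, 0, 0, 0, -1],
  ],
)

```text
time_s: 44.2
ee_pos: [0.6036, 0.2521, 0.155]
eef_rot: [3.142, 0.0, -2.984]
force: [-0.6, 0.2, -1.1]
grip_width: 0.0264
grip_force: 35.0
```

jog_arm(
  motion=[
    [0.008, 0, 0, 0, 0, 0, -1],
    [0.008, 0, 0, 0, 0, 0, -1],
    [0.008, 0, 0, 0, 0, 0, -1],
    [0.008, 0, 0, 0, 0, 0, -1],
    [0, 0, 0, 0, 0, 0, -1],
  ],
)

```text
time_s: 44.7
ee_pos: [0.5711, 0.247, 0.1553]
eef_rot: [3.142, 0.0, -2.984]
force: [-0.5, 0.0, -1.1]
grip_width: 0.0265
grip_force: 35.0
```

jog_arm(
  motion=[
    [0.015, 0, 0, 0, 0, 0, -1],
    [0.02, 0, 0, 0, 0, 0, -1],
    [0.02, 0, 0, 0, 0, 0, -1],
    [0, 0, 0, 0, 0, 0, -1],
    [0, 0, 0, 0, 0, 0, -1],
  ],
)

```text
time_s: 45.2
ee_pos: [0.5182, 0.2386, 0.1554]
eef_rot: [3.141, 0.001, -2.984]
force: [-0.2, 0.8, -0.6]
grip_width: 0.0264
grip_force: 35.0
```

```bash
python3 - <<'E'
from h import *
p=slot(-36.25e-3,69e-3); print(p)
go((*p,.15),np.radians(187.47)); snap("scene","s11")
E
```

```text
[ 0.49688716 -0.01349835]
now [0.5182 0.2386 0.1554] [ 3.141e+00  1.000e-03 -2.984e+00] t 45.2 F [-0.2  0.8 -0.6] gw 0.0264
target [ 0.4969 -0.0135  0.15  ] shift in present tool [ 0.0605 -0.2456  0.0053] in target tool [ 0.0539 -0.2472  0.0054] turn [0.    0.001 0.027]
```

jog_arm(
  motion=[
    [0, 0, 0, 0, 0, 0.027, -1],
    [0.0067, -0.031, 0, 0, 0, 0, -1],
    [0.0067, -0.031, 0, 0, 0, 0, -1],
    [0.0067, -0.031, 0, 0, 0, 0, -1],
    [0.0067, -0.031, 0, 0, 0, 0, -1],
  ],
)

```text
time_s: 45.75
ee_pos: [0.5075, 0.1108, 0.1548]
eef_rot: [-3.142, -0.0, -3.013]
force: [0.4, -0.0, -0.2]
grip_width: 0.027
grip_force: 35.0
```

jog_arm(
  motion=[
    [0.0067, -0.031, 0, 0, 0, 0, -1],
    [0.0067, -0.031, 0, 0, 0, 0, -1],
    [0.0067, -0.031, 0, 0, 0, 0, -1],
    [0.0067, -0.031, 0, 0, 0, 0, -1],
    [0, 0, 0, 0, 0, 0, -1],
  ],
)

```text
time_s: 46.25
ee_pos: [0.497, -0.0173, 0.1549]
eef_rot: [-3.141, -0.0, -3.016]
force: [1.0, -0.1, -2.0]
grip_width: 0.0267
grip_force: 35.0
```

jog_arm(
  motion=[
    [0, 0, 0, 0, 0, 0, -1],
    [0, 0, 0.02, 0, 0, 0, -1],
    [0, 0, 0.015, 0, 0, 0, -1],
    [0, 0, 0, 0, 0, 0, -1],
    [0, 0, 0, 0, 0, 0, -1],
  ],
)

```text
time_s: 46.75
ee_pos: [0.4971, -0.0137, 0.1203]
eef_rot: [3.142, -0.0, -3.011]
force: [-0.3, -0.5, -1.3]
grip_width: 0.0265
grip_force: 35.0
```

```bash
python3 - <<'E'
from h import *
p=slot(-36.25e-3,69e-3); go((*p,.102),np.radians(187.47)); S=snap("scene","s12")
x,y=proj("scene",(*p,.07)).astype(int); cv2.imwrite("pics/e12.png",cv2.resize(S[y-40:y+40,x-55:x+55],None,fx=7,fy=7,interpolation=2))
E
```

```text
now [ 0.4971 -0.0137  0.1203] [ 3.142 -0.    -3.011] t 46.75 F [-0.3 -0.5 -1.3] gw 0.0265
target [ 0.4969 -0.0135  0.102 ] shift in present tool [0.0001 0.0003 0.0183] in target tool [0.0001 0.0003 0.0183] turn [ 0. -0.  0.]
```

View pics/e12.png

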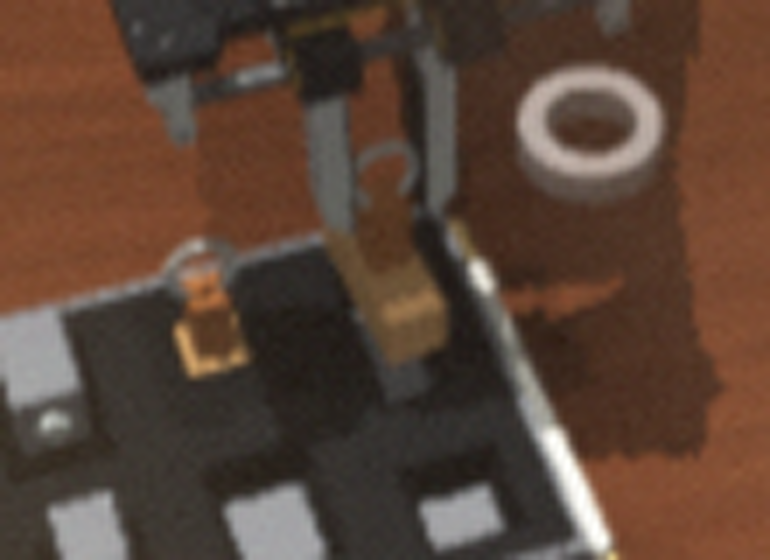

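jog_arm(
  motion=[
    [0, 0.0003, 0.01, 0, 0, 0, -1],
    [0, 0, 0.008, 0, 0, 0, -1],
    [0, 0, 0, 0, 0, 0, -1],
    [0, 0, 0, 0, 0, 0, -1],
  ],
)

```text
time_s: 47.2
ee_pos: [0.4966, -0.0141, 0.1018]
eef_rot: [3.141, -0.0, -3.011]
force: [0.0, -0.2, -1.8]
grip_width: 0.0267
grip_force: 35.0
```

jog_arm(
  motion=[
    [0, 0, 0.003, 0, 0, 0, -1],
    [0, 0, 0.002, 0, 0, 0, -1],
    [0, 0, 0, 0, 0, 0, -1],
  ],
)

```text
time_s: 47.5
ee_pos: [0.4971, -0.014, 0.0973]
eef_rot: [3.142, 0.001, -3.011]
force: [0.3, 1.4, 3.6]
grip_width: 0.0267
grip_force: 35.0
```

jog_arm(
  motion=[
    [0, 0, 0.003, 0, 0, 0, -1],
    [0, 0, 0, 0, 0, 0, -1],
    [0, 0, 0, 0, 0, 0, -1],
  ],
)

```text
time_s: 47.8
ee_pos: [0.4989, -0.0138, 0.0963]
eef_rot: [-3.141, 0.006, -3.011]
force: [1.8, 4.3, 18.9]
grip_width: 0.0267
grip_force: 35.0
```

jog_arm(
  motion=[
    [0, 0, 0.003, 0, 0, 0, -1],
    [0, 0, 0, 0, 0, 0, -1],
    [0, 0, 0, 0, 0, 0, -1],
  ],
)

```text
time_s: 48.1
ee_pos: [0.4997, -0.0136, 0.0939]
eef_rot: [-3.141, 0.009, -3.011]
force: [6.8, 7.6, 20.6]
grip_width: 0.0263
grip_force: 35.0
```

```bash
python3 - <<'E'
from h import *
o=ctrl.get_obs(); print(o["force"].round(1),o["moment"].round(2))
S=cv2.imread("pics/s12.png"); p=np.array(slot(-36.25e-3,69e-3)); zb=.1203-.0547
# block (64x24) as modelled at slot centre, seen in scene while held: predicted corner pixels vs crop (crop = (px-x+55)*7)
c=proj("scene",(*p,.07)).astype(int)
for nm,z in(("bot+3",zb+.003),("top",zb+.028)):
  for dx,dy in((32,12),(32,-12),(-32,12),(-32,-12)):
    q=proj("scene",(*slot(-.03625+dx/1e3,.069+dy/1e3),z)); print(nm,dx,dy,((q-c+[55,40])*7).round(0))
h=cv2.cvtColor(S,cv2.COLOR_BGR2HSV)
E
```

```text
[ 6.8  7.6 20.6] [ 1.46 -1.22 -0.04]
bot+3 32 12 [444. 339.]
bot+3 32 -12 [384. 355.]
bot+3 -32 12 [392. 218.]
bot+3 -32 -12 [334. 233.]
top 32 12 [443. 298.]
top 32 -12 [382. 315.]
top -32 12 [390. 177.]
top -32 -12 [331. 192.]
```

jog_arm(
  motion=[
    [0, 0, -0.005, 0, 0, 0, -1],
    [0, 0, -0.005, 0, 0, 0, -1],
    [0, 0, -0.005, 0, 0, 0, -1],
    [0, 0, -0.003, 0, 0, 0, -1],
    [0, 0, 0, 0, 0, 0, -1],
  ],
)

```text
time_s: 48.6
ee_pos: [0.4967, -0.0142, 0.1092]
eef_rot: [-3.141, 0.0, -3.011]
force: [-0.2, -0.4, -1.1]
grip_width: 0.0263
grip_force: 35.0
```

jog_arm(
  motion=[
    [0, 0, 0, 0, 0, 0, -1],
    [0, 0, 0, 0, 0, 0, -1],
    [0, 0, 0, 0, 0, 0, -1],
  ],
)

```text
time_s: 48.9
ee_pos: [0.4966, -0.0141, 0.1087]
eef_rot: [3.142, -0.0, -3.011]
force: [0.9, 0.9, -1.0]
grip_width: 0.0264
grip_force: 35.0
```

```bash
cat > blk.py <<'E'
from h import *
o=ctrl.get_obs(); print(o["ee_pos"].round(4),o["eef_rot"].round(3))
S=np.mean([snap("scene").astype(float) for _ in range(6)],0).astype(np.uint8); cv2.imwrite("pics/sb.png",S)
p=slot(-.03625,.069); c=proj("scene",(*p,.08)).astype(int); x0,y0=c-[20,22]
h=cv2.cvtColor(S,cv2.COLOR_BGR2HSV)[y0:y0+44,x0:x0+40]
m=((h[...,0]>=8)&(h[...,0]<26)&(h[...,1]>70)&(h[...,2]>75)).astype(np.uint8)
for r in m: print("".join(".#"[v] for v in r))
print(x0,y0); 
zb=o["ee_pos"][2]-.0547
for z in(zb+.003,zb+.028):
  for dx,dy in((32,12),(32,-12),(-32,12),(-32,-12)): print(dx,dy,round(z,3),(proj("scene",(*slot(-.03625+dx/1e3,.069+dy/1e3),z))-[x0,y0]).round(1))
E
python3 blk.py
```

```text
[ 0.4966 -0.0141  0.1087] [ 3.142 -0.    -3.011]
.######..........#####................#.
#######........#######................#.
########.......#######................#.
#########......#######................#.
#########......#######..................
#########......########.................
#########......#######..................
#########......#####...................#
#########......###......................
#########......#...####.................
#########........######.................
#########.......######..................
##########......######..................
##########......######..................
##########.......######.................
##########........#####......##.........
###########.....#######.......##........
#########.......#######.......##........
#####...........#######........##.......
##..........#....######........###......
............###########........####.....
............############...........#....
............#############..........#....
.............############...............
..............############..........#...
..............############
[... 260 characters left out ...]

..................###########...........
..................###########...........
#..................#########............
#..................#########............
....................######..............
....................###.................
........................................
........................................
........................................
........................................
........................................
........................................
285 173
32 12 0.057 [28.5 35. ]
32 -12 0.057 [20.  37.3]
-32 12 0.057 [21.1 17.8]
-32 -12 0.057 [12.9 20. ]
32 12 0.082 [28.3 29.3]
32 -12 0.082 [19.7 31.7]
-32 12 0.082 [20.8 12. ]
-32 -12 0.082 [12.5 14.2]
```

jog_arm(
  motion=[
    [0.0003, 0.0006, 0, 0, 0, 0.09, -1],
    [0, 0, 0, 0, 0, 0, -1],
    [0, 0, 0, 0, 0, 0, -1],
    [0, 0, 0, 0, 0, 0, -1],
  ],
)

```text
time_s: 49.6
ee_pos: [0.4963, -0.0136, 0.1089]
eef_rot: [3.142, 0.0, -3.1]
force: [0.9, 0.3, 0.1]
grip_width: 0.0266
grip_force: 35.0
```

```bash
python3 blk.py
```

```text
[ 0.4963 -0.0136  0.1089] [ 3.142  0.    -3.1  ]
######..........######................#.
#######........#######................#.
#########......#######................#.
#########......#######................#.
#########......#######..................
#########......########.................
#########......########.................
#########......#####...................#
##########.....##.......................
##########.....#..#####.................
##########.......######.................
##########......######..................
##########......#######.................
##########......######..................
##########.......######.................
###########.....#.#####......##.........
###########.....#######.......##........
#########.......#######.......##........
#####..........########........##.......
##.............########........###......
.............###########.......####.....
.............###########...........#....
..............###########..........#....
..............###########...........#...
...............###########..........#...
...............###########
[... 260 characters left out ...]

..................##########............
..................##########............
#.................##########............
#..................#########............
...................#######..............
....................##..................
........................................
........................................
........................................
........................................
........................................
........................................
285 173
32 12 0.057 [28.5 34.9]
32 -12 0.057 [20.  37.3]
-32 12 0.057 [21.1 17.7]
-32 -12 0.057 [12.9 19.9]
32 12 0.082 [28.3 29.3]
32 -12 0.082 [19.7 31.7]
-32 12 0.082 [20.8 12. ]
-32 -12 0.082 [12.5 14.2]
```

jog_arm(
  motion=[
    [-0.0005, 0, 0.005, 0, 0, 0, -1],
    [0, 0, 0.005, 0, 0, 0, -1],
    [0, 0, 0, 0, 0, 0, -1],
    [0, 0, 0, 0, 0, 0, -1],
  ],
)

```text
time_s: 50.3
ee_pos: [0.4967, -0.0135, 0.0987]
eef_rot: [3.142, -0.0, -3.101]
force: [-0.9, -0.6, -1.3]
grip_width: 0.0266
grip_force: 35.0
```

jog_arm(
  motion=[
    [0, 0, 0.003, 0, 0, 0, -1],
    [0, 0, 0, 0, 0, 0, -1],
    [0, 0, 0, 0, 0, 0, -1],
  ],
)

```text
time_s: 50.6
ee_pos: [0.4968, -0.0136, 0.0959]
eef_rot: [3.142, -0.0, -3.101]
force: [-0.1, -0.4, -0.6]
grip_width: 0.0266
grip_force: 35.0
```

jog_arm(
  motion=[
    [0, 0, 0.002, 0, 0, 0, -1],
    [0, 0, 0, 0, 0, 0, -1],
    [0, 0, 0, 0, 0, 0, -1],
  ],
)

```text
time_s: 50.9
ee_pos: [0.4968, -0.0135, 0.0939]
eef_rot: [3.141, -0.0, -3.101]
force: [0.4, 0.6, -1.0]
grip_width: 0.0264
grip_force: 35.0
```

jog_arm(
  motion=[
    [0, 0, 0.002, 0, 0, 0, -1],
    [0, 0, 0, 0, 0, 0, -1],
    [0, 0, 0, 0, 0, 0, -1],
  ],
)

```text
time_s: 51.2
ee_pos: [0.4968, -0.0134, 0.0919]
eef_rot: [3.141, -0.0, -3.101]
force: [-0.4, 2.6, -0.4]
grip_width: 0.0268
grip_force: 35.0
```

jog_arm(
  motion=[
    [0, 0.0004, 0.003, 0, 0, 0, -1],
    [0, 0, 0.002, 0, 0, 0, -1],
    [0, 0, 0, 0, 0, 0, -1],
  ],
)

```text
time_s: 51.5
ee_pos: [0.4971, -0.0131, 0.087]
eef_rot: [-3.142, 0.001, -3.101]
force: [0.3, 1.8, 2.0]
grip_width: 0.0262
grip_force: 35.0
```

jog_arm(
  motion=[
    [0, 0, 0.003, 0, 0, 0, -1],
    [0, 0, 0.003, 0, 0, 0, -1],
    [0, 0, 0, 0, 0, 0, -1],
  ],
)

```text
time_s: 51.8
ee_pos: [0.497, -0.0131, 0.0809]
eef_rot: [-3.142, 0.0, -3.101]
force: [1.5, 2.4, 0.9]
grip_width: 0.0262
grip_force: 35.0
```

jog_arm(
  motion=[
    [0, 0, 0.003, 0, 0, 0, -1],
    [0, 0, 0.002, 0, 0, 0, -1],
    [0, 0, 0, 0, 0, 0, -1],
  ],
)

```text
time_s: 52.1
ee_pos: [0.4969, -0.0132, 0.0759]
eef_rot: [-3.142, 0.0, -3.101]
force: [1.0, 1.4, 2.2]
grip_width: 0.0266
grip_force: 35.0
```

jog_arm(
  motion=[
    [0, 0, 0.002, 0, 0, 0, -1],
    [0, 0, 0, 0, 0, 0, -1],
    [0, 0, 0, 0, 0, 0, -1],
  ],
)

```text
time_s: 52.4
ee_pos: [0.4969, -0.0131, 0.074]
eef_rot: [-3.142, 0.0, -3.101]
force: [1.3, 2.2, 3.0]
grip_width: 0.0264
grip_force: 35.0
```

Nearly home (expected about 0.072); finish, release, and press on the ring top.

jog_arm(
  motion=[
    [0, 0, 0.0015, 0, 0, 0, -1],
    [0, 0, 0, 0, 0, 0, -1],
    [0, 0, 0, 0, 0, 0, -1],
  ],
)

```text
time_s: 52.7
ee_pos: [0.4969, -0.0132, 0.0727]
eef_rot: [-3.141, 0.0, -3.101]
force: [-0.4, 1.2, 6.6]
grip_width: 0.0264
grip_force: 35.0
```

jog_arm(
  motion=[
    [0, 0, 0.0015, 0, 0, 0, -1],
    [0, 0, 0, 0, 0, 0, -1],
    [0, 0, 0, 0, 0, 0, -1],
  ],
)

```text
time_s: 53.0
ee_pos: [0.4973, -0.0135, 0.0723]
eef_rot: [-3.141, 0.002, -3.102]
force: [-6.9, 0.2, 19.1]
grip_width: 0.0267
grip_force: 35.0
```

jog_arm(
  motion=[
    [0, 0, 0, 0, 0, 0, -0.3],
    [0, 0, 0, 0, 0, 0, -0.1],
    [0, 0, 0, 0, 0, 0, -0.1],
    [0, 0, 0, 0, 0, 0, -0.1],
    [0, 0, -0.02, 0, 0, 0, -0.1],
  ],
)

```text
time_s: 53.5
ee_pos: [0.4954, -0.0131, 0.0891]
eef_rot: [3.141, -0.004, -3.101]
force: [-0.2, -0.9, 1.3]
grip_width: 0.0426
grip_force: 0.0
```

jog_arm(
  motion=[
    [0, 0, -0.035, 0, 0, 0, -0.1],
    [0, 0, 0, 0, 0, 0, -1],
    [0, 0, 0, 0, 0, 0, -1],
    [0, 0, 0, 0, 0, 0, -1],
    [0, 0, 0, 0, 0, 0, -1],
  ],
)

```text
time_s: 54.0
ee_pos: [0.4963, -0.0131, 0.125]
eef_rot: [3.141, -0.002, -3.101]
force: [0.4, 0.2, 0.6]
grip_width: 0.0136
grip_force: 0.0
```

jog_arm(
  motion=[
    [0, 0, 0.012, 0, 0, 0, -1],
    [0, 0, 0, 0, 0, 0, -1],
    [0, 0, 0, 0, 0, 0, -1],
    [0, 0, 0, 0, 0, 0, -1],
  ],
)

```text
time_s: 54.4
ee_pos: [0.4968, -0.0132, 0.1139]
eef_rot: [-3.142, -0.0, -3.101]
force: [0.0, -0.1, 0.0]
grip_width: 0.0002
grip_force: 0.0
```

jog_arm(
  motion=[
    [0, 0, 0.005, 0, 0, 0, -1],
    [0, 0, 0, 0, 0, 0, -1],
    [0, 0, 0, 0, 0, 0, -1],
  ],
)

```text
time_s: 54.7
ee_pos: [0.4968, -0.0131, 0.1089]
eef_rot: [3.142, -0.0, -3.101]
force: [-0.0, 0.0, 0.1]
grip_width: 0.0004
grip_force: 0.0
```

jog_arm(
  motion=[
    [0, 0, 0.002, 0, 0, 0, -1],
    [0, 0, 0, 0, 0, 0, -1],
    [0, 0, 0, 0, 0, 0, -1],
  ],
)

```text
time_s: 55.0
ee_pos: [0.4972, -0.0133, 0.1081]
eef_rot: [-3.141, 0.001, -3.101]
force: [-3.4, -1.1, 13.8]
grip_width: 0.0003
grip_force: 6.6
```

jog_arm(
  motion=[
    [0, 0, 0, 0, 0, 0, -1],
    [0, 0, -0.04, 0, 0, 0, -1],
    [0, 0, -0.05, 0, 0, 0, -1],
    [0.03, 0, -0.02, 0, 0, 0, -1],
    [0.04, 0, 0, 0, 0, 0, -1],
  ],
)

```text
time_s: 55.5
ee_pos: [0.4275, -0.0161, 0.2194]
eef_rot: [-3.141, 0.004, -3.101]
force: [-0.4, -0.1, 0.1]
grip_width: 0.0004
grip_force: 0.0
```

jog_arm(
  motion=[
    [0.04, 0, 0, 0, 0, 0, -1],
    [0.03, 0.04, 0, 0, 0, 0, -1],
    [0, 0.04, 0, 0, 0, 0, -1],
    [0, 0.04, 0, 0, 0, 0, -1],
    [0, 0, 0, 0, 0, 0, -1],
  ],
)

```text
time_s: 56.0
ee_pos: [0.3515, 0.1042, 0.2171]
eef_rot: [3.141, 0.001, -3.097]
force: [0.4, -0.1, 0.5]
grip_width: 0.0005
grip_force: 0.0
```

```bash
python3 - <<'E'
from h import *
o=ctrl.get_obs(); print(o["ee_pos"].round(3),o["time_s"])
S=snap("scene","sF"); T=snap("top","tF"); g=cv2.cvtColor(T,cv2.COLOR_BGR2HSV)
inkers(T)
# grip tops of dater/numberer (z=.080) in top view and ring/block hues near slots
for nm,xy,z in(("dater",(-.0437,-.069),.080),("numberer",(.0412,-.0688),.080)):
    c=slot(*xy); w=warp(T,"top",c,CY,.035,.03,z); h=cv2.cvtColor(w,cv2.COLOR_BGR2HSV); m=((h[...,1]<60)&(h[...,2]>110)).astype(np.uint8)
    n,l,s,ce=cv2.connectedComponentsWithStats(m); i=1+s[1:,4].argmax(); print(nm,"x %.1f y %.1f"%(35-ce[i][1]/2,30-ce[i][0]/2),"size",s[i][3]/2,s[i][2]/2)
for nm,xy in(("long",(-.03625,.069)),("small",(-.0535,0))):
    c=slot(*xy); w=warp(T,"top",c,CY,.045,.022,.046); h=cv2.cvtColor(w,cv2.COLOR_BGR2HSV); m=((h[...,0]>5)&(h[...,0]<28)&(h[...,1]>70)&(h[...,2]>90)).astype(np.uint8)
    n,l,s,ce=cv2.connectedComponentsWithStats(m); i=1+s[1:,4].argmax(); b=s[i]; print(nm,"bbox centre x %.1f y %.1f"%(45-(b[1]+b[3]/2)/2,22-(b[0]+b[2]/2)/2),"size",b[3]/2,b[2]/2)
hb=cv2.cvtColor(S,cv2.COLOR_BGR2GRAY); print("handle end px expected scene", proj("scene",(.5867,-.4207,.0545)))
E
```

```text
[0.351 0.104 0.217] 56.0
dater x 1.0 y 0.4 size 48.5 27.5
numberer x 1.0 y 0.5 size 36.5 23.0
long bbox centre x -14.8 y -0.2 size 37.5 29.5
small bbox centre x 1.8 y 0.0 size 28.5 29.0
handle end px expected scene [149.91210205 256.02940542]
```

```bash
python3 -c "
from station import ctrl
print(ctrl.hand_in())"
```

```text
the job is handed in; nothing more can be done
None
```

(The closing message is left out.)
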